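# Hang the hand hook in its ring and close the keeper

### The arm

A 7-joint arm with a two-finger parallel gripper is mounted at the origin on the work surface. World frame = base frame: x ahead of the robot, y to its left, z up, the work surface at z = 0. Lengths are in m, angles in rad, forces in N, time in s.
With the tool pointing down it reaches from about 0.4 to 0.9 m from the base axis. Payload 5.6 kg.
Tool frame: the origin (TCP) lies at the very end of the fingers, on their centre line; the grasp point (between the pads) lies 19 mm behind it (grip_point_offset is the distance from the TCP to the grasp point, in m); y points along the fingers, x is the direction in which the jaws open and shut, and the axes are right-handed (so a half turn about y gives the same grasp; the last joint's range is limited). The gripper opens to 92 mm and grips with 3 to 60 N. Pads are 20 mm wide; open, the fingers measure 128 mm over their backs; the gripper's body (75 mm by 189 mm) begins 69 mm behind the grasp point.
Start: joints at [-1.377, 0.468, -0.012, 1.603, 0.006, 1.071, -0.056], TCP at [0.153, 0.632, 0.215] pointing down, gripper open.
Joint ranges: [-2.53, 2.53], [-0.31, 2.02], [-1.57, 1.55], [0.28, 2.44], [-1.29, 4.43], [0.15, 1.84], [-2.92, 2.92]. Speed limits (rad/s): [2.57, 2.57, 3.14, 3.14, 3.14, 3.14, 3.14].

### API

Orientations are given as a 3x3 rotation matrix whose columns are the frame's x, y, z axes.
In Python, from bench import get_obs, grab_frame, camera_params, close_job, grip_point_offset gives the robot as it stands.
- The arm moves only by the tool send_rows, never from a script. Its argument "plan" is a list of rows, each an object of numbers: "dx", "dy", "dz": the shift along the tool's x, y, z in m; "wx", "wy", "wz": the turn, a rotation vector about the tool's x, y, z in degrees. A call has 1 to 10 rows; each row is the pose to reach, as a shift and turn from the pose commanded when the call began, along the tool's axes at that moment; what a row does not reach only later rows make up. A row lasts 1/8 s, in which the tool goes at most 62.5 mm and 10.7 degrees, less where a joint would pass 70% of its speed; a pose out of reach is approached as far as the arm can. A call with a gripper value outside its range is refused whole. "grip" is the finger opening in m, from 0 to 0.0919, set as the call begins (left out, the last holds). The fingers move at their own pace and stop on an object; "squeeze" is the grip in N (left out, the last holds). Time passes only in rows, so rows that repeat a pose let the fingers close. It gives the time, the measured TCP pose, the force and the opening at its end, in the units of the state.
- get_obs(): the state, without advancing time (a new reading comes with each control period).
- grab_frame(name): name is "scene" or "top" or "wrist"; returns the picture (420x560x3 uint8, blue, green, red); there is no depth.
- camera_params(name): a dict with "vfov" (degrees; the focal length in pixels is half the picture's height over the tangent of half this angle, whatever the lens; pixels are square), "cx", "cy" (the principal point, pixels), "R" (3x3) and "t" (3): a world point X has camera coordinates R X + t; the wrist camera has in their place "tool_from_camera" (4x4, takes a point from camera to tool coordinates, whose origin is the TCP and whose axes are the tool frame's). Camera axes: x right, y down, z forward; pixel columns grow to the right and rows downward; lengths in m; the calibration is good to about 2 mm. A picture is of the moment at which its call begins: read the wrist's pose just before it. camera_params takes no time and is no camera call.
- close_job(): hands the job in, once; it reports no verdict.
The state is a dict: "t": time; "q": joint angles; "dq": joint speeds; "joint_efforts": joint torques, N m; "ee_pos": TCP position; "eef_rot": TCP orientation; "contact_force": force on the tool from outside, world axes, zero at the start; "ft_torque": the same for the moment, N m; "finger_gap": finger opening in m.
Only numpy, scipy, OpenCV 4.12 (cv2) and the standard library are available. Lean on these libraries where they do the work, as an engineer would, in place of code of your own. Each camera call takes 0.05 s, during which the arm holds its last target. There are 200 camera calls.

### The job

Put the hand hook away on the sloping rack: swing the keeper bar well aside up the slope, pass the hook's tip through the upright ring from right to left by following its arc until the top of the bend sits in the ring, and lay the grip flat on the board pointing straight down the slope. Then swing the keeper fully back across the grip, let go, and leave the other things on the bench where they are.

Things in the scene. Friction and masses are not known exactly. Their poses are not given: they have to be found in the camera images.
- hook: loose hand hook, 195 mm long, 0.2-0.35 kg, lying flat, same side always up. Black rubber block grip 86 x 34 x 36 mm (x, y, z), origin under its middle, on the underside; x points along the grip to the aluminium hook, z out of the hook's plane (up). Mass centre about 25 mm along +x from the grip's middle. Hook: round bar 10 mm thick in the plane z = 18 mm (its course: see hook_tip)
- hook_tip (a point): centre of the hook's free end, at (93, 38, 18) mm in the hook's frame. Seen from +z the bar leaves the grip at (43, 0) mm, slants to (84, -33), then follows an arc of 40 mm radius about (107, 0) anticlockwise through (107, -40), (147, 0) and (107, 40) to this blunt tip (235 degrees in all)
- hook_crook (a point): top of the bend: the outermost point of the arc on the bar's centre line, at (147, 0, 18) mm in the hook's frame
- rack: fixed wooden rack; its plywood face slopes 30 degrees, rising away from the robot. Origin on the table under the ring, 150 mm below the face; x points uphill (level), y left, z up. The face runs from 217 mm down the slope of the ring to 52 mm above it, and from 115 mm right to 145 mm left of it; a 10 mm high lip runs along its lower edge
- ring: steel ring standing upright on the board, fixed: hole 24 mm in diameter, bar 7 mm thick, 38 mm outside. Origin: the ring's centre, 18 mm off the board's face. x points up the slope along the board, y left along the board (the axis of the hole), z square to the board, up and towards the robot
- keeper (a joint): aluminium keeper bar turning parallel to the board on a post at its right. 0 rad = closed: it points left across the board, underside 41 mm off the face, 5 mm over a hung hook's grip. Opens clockwise seen from above, up the slope, to a stop at 1.9 rad. Friction of about 0.08 N m holds it where left. Bar 14 mm wide, 6 mm thick, reaching 115 mm from the pivot
- keeper_knob (a point): middle of the black round knob on the keeper bar, 105 mm from the pivot: 18 mm in diameter, 34 mm tall, its axis square to the board; this point is 64 mm off the board's face, 17 mm below the knob's top and 17 mm above the bar's upper face
- keeper_pivot (a point): the keeper's pivot, on the underside of the bar: 125 mm down the slope and 72 mm to the right of the ring, 41 mm off the board's face
- glue: bystander, leave alone: closed white plastic glue bottle, 52 mm in diameter, 150 mm tall; the origin is under its middle
- tape: bystander, leave alone: cardboard tape core standing on its flat end, 90 mm in diameter, 45 mm tall; the origin is under its middle
- jar: bystander, leave alone: closed amber glass jar, 72 mm in diameter, 90 mm tall; the origin is under its middle
- brush_pot: bystander, leave alone: steel pot, 72 mm in diameter, 95 mm tall, with two brush sticks up to 195 mm; the origin is under its middle
- offcut: bystander, leave alone: wooden block lying flat, 100 x 50 x 35 mm; the origin is under its middle
- driver: bystander, leave alone: screwdriver lying on the table, about 200 mm long
- tin: bystander, leave alone: closed paint tin, 90 mm in diameter, 110 mm tall; the origin is under its middle
- tub: bystander, leave alone: open clear tub, 90 mm in diameter, 100 mm tall; the origin is under its middle
Not all that is in view belongs to the job. There is more than one size of the hook; the job needs the larger.

How it is judged:
By the outcome, as a careful person would: the job done as asked, in the order asked, and still so for the second after the job is handed in, with the robot touching nothing.
It also fails if it takes over 72 s, if anything falls off the work surface, if the arm or the gripper's body presses on something with over 40 N, if the wrist force passes 120 N, or if a joint passes its speed limit or range.

## Working session

There is one attempt and no reset: what is moved stays moved. The work goes in short steps, Python scripts to look and compute and a tool call to move; the robot and the scene stay as the last step left them, time stands still between calls to the robot, and variables do not carry over. Pictures are saved under pics/ and viewed, about 8 in all and at most 12, crops included, and the job is handed in when it is done.

Besides the shell and the picture viewer there is one more tool, called after "Request:" by a JSON object that holds its "name" and its "arguments", one argument or row to a line. send_rows: Moves the arm, as the interface text tells. Its arguments: {"type":"object","properties":{"plan":{"type":"array","items":{"type":"object","properties":{"dx":{"type":"number"},"dy":{"type":"number"},"dz":{"type":"number"},"wx":{"type":"number"},"wy":{"type":"number"},"wz":{"type":"number"}}}},"grip":{"type":"number"},"squeeze":{"type":"number"}},"required":["plan"]}

```bash
mkdir -p pics; ls; cat > h.py <<'E'
import numpy as np, cv2
from bench import *
def K(p,h=420):
    f=h/2/np.tan(np.radians(p['vfov'])/2); return f,p['cx'],p['cy']
def pose(p,obs=None):
    if 'R' in p: return np.array(p['R']),np.array(p['t'])
    T=np.array(p['tool_from_camera']); Rw=np.array(obs['eef_rot'])@T[:3,:3]
    tw=np.array(obs['eef_rot'])@T[:3,3]+np.array(obs['ee_pos']); return Rw.T,-Rw.T@tw
def ray(p,u,v,obs=None):
    f,cx,cy=K(p);R,t=pose(p,obs); d=R.T@np.array([(u-cx)/f,(v-cy)/f,1]); return -R.T@t,d/np.linalg.norm(d)
def onz(p,u,v,z,obs=None):
    o,d=ray(p,u,v,obs); return o+d*(z-o[2])/d[2]
def proj(p,X,obs=None):
    f,cx,cy=K(p);R,t=pose(p,obs); c=(R@np.atleast_2d(X).T).T+t; return np.c_[cx+f*c[:,0]/c[:,2],cy+f*c[:,1]/c[:,2]]
def tri(rs):
    A=np.zeros((3,3));b=np.zeros(3)
    for o,d in rs: M=np.eye(3)-np.outer(d,d);A+=M;b+=M@o
    return np.linalg.solve(A,b)
E
python3 - <<'E'
from h import *
for n in ['scene','top','wrist']: cv2.imwrite(f'pics/{n}0.png',grab_frame(n))
for n in ['scene','top','wrist']: print(n,camera_params(n))
o=get_obs();print(o['ee_pos'],o['eef_rot'],o['t'],grip_point_offset)
E
```

```text
pics
scene {'vfov': 42.95486121519167, 'cx': 282.1743515942142, 'cy': 206.28132255142876, 'R': array([[ 0.5378202 ,  0.84305597,  0.00246256],
       [ 0.55254295, -0.35028079, -0.75630659],
       [-0.6367462 ,  0.40811763, -0.65421272]]), 't': array([-0.25886334, -0.17506502,  2.0951008 ])}
top {'vfov': 54.55238512622096, 'cx': 273.5093319115159, 'cy': 206.22454939431995, 'R': array([[-0.01942411, -0.99946466, -0.02632692],
       [-0.99159607,  0.02262646, -0.12737845],
       [ 0.12790594,  0.02363146, -0.99150473]]), 't': array([0.0301356 , 0.50578236, 1.23288142])}
wrist {'vfov': 66.81813790415852, 'cx': 281.4002532243632, 'cy': 215.09611515372436, 'tool_from_camera': array([[ 9.99999442e-01, -1.04722999e-03, -1.42280645e-04,
        -1.51406782e-03],
       [-1.44028146e-04, -2.68410631e-01,  9.63304579e-01,
        -1.70303752e-01],
       [-1.04699108e-03, -9.63304021e-01, -2.68410632e-01,
         7.61099376e-02],
       [ 0.00000000e+00,  0.00000000e+00,  0.00000000e+00,
         1.00000000e+00]])}
[0.15241214 0.63140379 0.21383454] [[ 2.34654378e-01 -2.54781275e-04 -9.72078833e-01]
 [ 9.72077862e-01 -1.37652712e-03  2.34654504e-01]
 [-1.39787846e-03 -9.99999020e-01 -7.53408795e-05]] 0.15 0.0187
```

View pics/scene0.png

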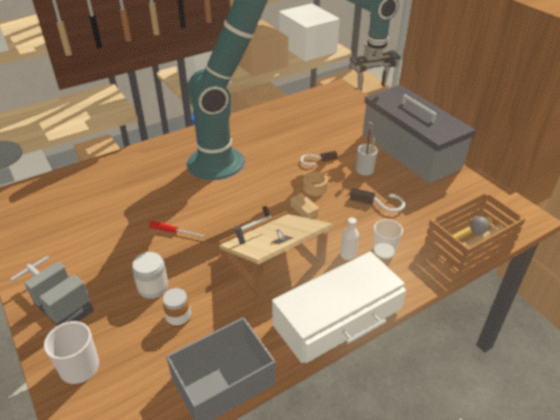

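View pics/top0.png

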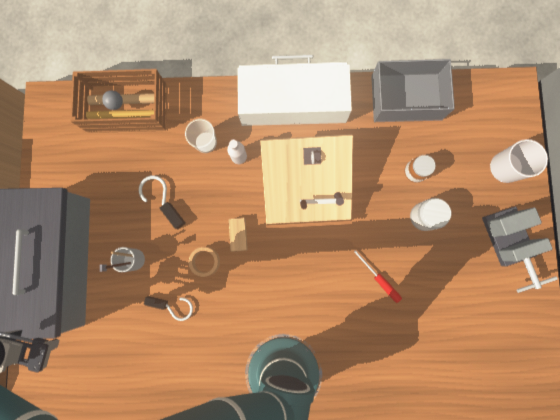

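The scene view shows the rack at (275,238), and two hooks at (375,200) and (320,160). In the top view, the candidates are hook A with its grip at (172,215) and bend at (153,190), and hook B with its grip at (155,302) and bend at (180,310). The ring is at (313,156) and the keeper runs from (304,204) to (340,199). I'll measure both hooks and check in a close crop.

```bash
python3 - <<'E'
from h import *
im=cv2.imread('pics/top0.png')
a=cv2.resize(im[120:335,95:265],None,fx=2.7,fy=2.7,interpolation=cv2.INTER_CUBIC)
b=cv2.resize(im[130:230,255:360],None,fx=3.2,fy=3.2,interpolation=cv2.INTER_CUBIC)
c=np.zeros((600,800,3),np.uint8);c[:a.shape[0],:a.shape[1]]=a;c[:b.shape[0],462:462+b.shape[1]]=b
cv2.imwrite('pics/crop1.png',c)
p=camera_params('top')
hsv=cv2.cvtColor(im,cv2.COLOR_BGR2HSV)
dark=(im.max(2)<60).astype(np.uint8)
light=((hsv[...,1]<60)&(hsv[...,2]>110)).astype(np.uint8)
for nm,m,z in(('dark',dark,.034),('light',light,.018)):
  n,l,s,ce=cv2.connectedComponentsWithStats(m)
  for i in range(1,n):
    if 15<s[i,4]<1200 and 90<ce[i][0]<360 and 130<ce[i][1]<330:
      ys,xs=np.where(l==i);P=np.array([onz(p,x,y,z)[:2] for x,y in zip(xs,ys)])
      r=cv2.minAreaRect((P*1000).astype(np.float32)); print(nm,s[i],ce[i].round(1),P.mean(0).round(4),np.round(r[1]),round(r[2]))
E
```

```text
light [187 120  29  32 494] [205.1 137.2] [0.7381 0.2363] [ 92. 101.] 69
light [228 139  19  25 327] [236.5 151.5] [0.688  0.1352] [81. 53.] 29
light [304 148  16  16 201] [311. 155.] [ 0.6701 -0.1029] [48. 49.] 88
light [139 175  27  31 215] [152.3 187.5] [0.5774 0.4051] [92. 87.] 76
light [306 198  37   6 167] [325.9 200.8] [ 0.5216 -0.1451] [113.  16.] 89
light [111 247  34  25 561] [127.8 259.2] [0.3519 0.4778] [105.  74.] 89
light [166 298  27  23 133] [181.4 310.5] [0.1929 0.3081] [65. 73.] 22
```

View pics/crop1.png

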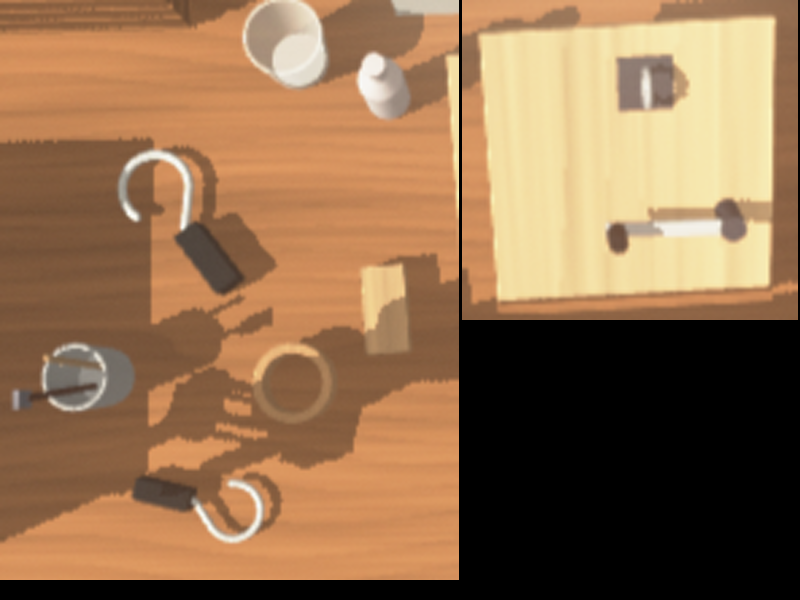

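Hook A is the larger one: its bend measures about 90 mm against about 70 mm for B. Its grip is at (172,215) in the top view. The crop shows the keeper closed, with its knob at about px (304,204) and the pivot cap at about (340,198). The ring is at about px (312,156). Next I'll fit the rack pose and work out the first target.

```bash
cat >> h.py <<'E'
from scipy.optimize import least_squares
from scipy.spatial.transform import Rotation as Rn
import json
c30,s30=np.cos(np.pi/6),.5
def rackF(v):  # ring frame -> world
    x,y,a=v; Rz=Rn.from_euler('z',a).as_matrix()
    R=Rz@np.array([[c30,0,-s30],[0,1,0],[s30,0,c30]])
    return R,np.array([x,y,.15])+R@[0,0,.018]
def S(v,a,b,h): # a upslope,b left,h off face (mm)
    R,o=rackF(v); return o+R@(np.array([a,b,h-18])/1000)
def toolR(v,yaw): # tool y into the board, tool x at yaw deg in board plane from upslope
    R,_=rackF(v); c,s=np.cos(np.radians(yaw)),np.sin(np.radians(yaw))
    X=R@[c,s,0];Y=-R[:,2];return np.c_[X,Y,np.cross(X,Y)]
def rel(Rt,pt,obs=None):
    o=obs or get_obs();R0=np.array(o['eef_rot']);d=R0.T@(pt-np.array(o['ee_pos']))
    w=Rn.from_matrix(R0.T@Rt).as_rotvec(degrees=True)
    return dict(zip(['dx','dy','dz','wx','wy','wz'],np.r_[d.round(4),w.round(1)].tolist()))
def rack(): return json.load(open('rack.json'))
E
python3 - <<'E'
from h import *
p=camera_params('top')
cr=lambda x,y:(255+(x+.5-462)/3.2-.5,130+(y+.5)/3.2-.5)
pts=[((312.2,156.6),(0,0,18),1),(cr(497,300),(-217,145,5),1),(cr(770,288),(-217,-115,5),1),(cr(480,33),(52,145,0),1),(cr(775,17),(52,-115,0),1),(cr(618,233),None,0)]
def f(v): return np.concatenate([ (proj(p,S(v,*X))[0]-u) for u,X,k in pts if k])
r=least_squares(f,[.65,-.08,0]);print(r.x,f(r.x).round(1));v=r.x
json.dump(list(v),open('rack.json','w'))
for th in(0,.1,.2,-.1):
  print(th,proj(p,[S(v,-125+105*np.sin(th),-72+105*np.cos(th),h) for h in(47,81)]).round(1).tolist(),proj(p,S(v,-125,-72,50)).round(1))
ga=[onz(p,95+x/2.7,120+y/2.7,.034)[:2] for x,y in((208,257),(190,228),(228,285))];print('grip',ga)
ar=[onz(p,95+x/2.7,120+y/2.7,.018)[:2] for x,y in((137,218),(121,190),(155,153),(188,185),(184,227))];print('arc',ar)
print('ring',S(v,0,0,18),'knob',S(v,-125,33,64))
print(rel(toolR(v,0),S(v,-125,33,110)))
E
```

```text
[ 0.63964358 -0.09570489  0.02585585] [ 0.2 -1.1  0.1  2.2 -0.   1.9 -0.3 -1.5  0.1 -1.3]
0 [[302.4, 201.0], [303.2, 205.6]] [[339.2 199.7]]
0.1 [[302.5, 197.6], [303.3, 202.1]] [[339.2 199.7]]
0.2 [[303.0, 194.2], [303.8, 198.6]] [[339.2 199.7]]
-0.1 [[302.7, 204.4], [303.5, 209.0]] [[339.2 199.7]]
grip [array([0.48521312, 0.33620425]), array([0.51947743, 0.3576229 ]), array([0.45231355, 0.31264722])]
arc [array([0.53502499, 0.42528614]), array([0.56887903, 0.44503429]), array([0.61236742, 0.40540181]), array([0.57295664, 0.36544576]), array([0.52305901, 0.36943089])]
ring [ 0.63064659 -0.09593757  0.16558846] knob [ 0.49858414 -0.06634188  0.14292563]
{'dx': -0.603, 'dy': 0.032, 'dz': -0.478, 'wx': -19.5, 'wy': 73.1, 'wz': -25.6}
```

Request:
{"name": "send_rows", "arguments": {
  "plan": [
    {"dy":-0.08},
    {"dx":-0.06,"dy":-0.08,"dz":-0.05},
    {"dx":-0.12,"dy":-0.06,"dz":-0.1,"wy":10},
    {"dx":-0.18,"dy":-0.05,"dz":-0.14,"wx":-3,"wy":20,"wz":-4},
    {"dx":-0.24,"dy":-0.04,"dz":-0.19,"wx":-6,"wy":30,"wz":-8},
    {"dx":-0.3,"dy":-0.03,"dz":-0.24,"wx":-9,"wy":40,"wz":-12},
    {"dx":-0.36,"dy":-0.02,"dz":-0.29,"wx":-12,"wy":48,"wz":-15},
    {"dx":-0.42,"dy":-0.02,"dz":-0.34,"wx":-14,"wy":56,"wz":-18},
    {"dx":-0.48,"dy":-0.02,"dz":-0.38,"wx":-16,"wy":64,"wz":-22},
    {"dx":-0.53,"dy":-0.02,"dz":-0.43,"wx":-18,"wy":70,"wz":-24}
  ],
  "grip": 0.04
}}

```text
invalid input
```

```bash
python3 - <<'E'
from h import *
v=rack();o=get_obs();print(o['t'],o['q'],rel(toolR(v,0),S(v,-115,33,130)),np.abs(o['dq']).max())
E
```

```text
0.15 [-1.37698518  0.46820472 -0.0116574   1.60342484  0.00599321  1.07139793
 -0.0563325 ] {'dx': -0.6033, 'dy': 0.0096, 'dz': -0.4767, 'wx': -19.5, 'wy': 73.1, 'wz': -25.6} 0.002751708703483216
```

Request:
{"name": "send_rows", "arguments": {
  "plan": [
    {"dx":0,"dy":-0.06,"dz":0,"wx":0,"wy":0,"wz":0},
    {"dx":-0.05,"dy":-0.08,"dz":-0.03,"wx":0,"wy":0,"wz":0}
  ],
  "grip": 0.04
}}

```text
t: 0.4
ee_pos: [0.1683, 0.5795, 0.2971]
eef_rot: [[0.23, 0.0, -0.973], [0.973, 0.006, 0.23], [0.006, -1.0, 0.001]]
contact_force: [1.3, -0.0, 0.3]
finger_gap: 0.0741
```

Request:
{"name": "send_rows", "arguments": {
  "plan": [
    {"dx":-0.05,"dy":0.01,"dz":-0.035,"wx":-2,"wy":8,"wz":-2},
    {"dx":-0.1,"dy":0.02,"dz":-0.07,"wx":-4,"wy":16,"wz":-5},
    {"dx":-0.15,"dy":0.03,"dz":-0.11,"wx":-6,"wy":24,"wz":-8},
    {"dx":-0.2,"dy":0.04,"dz":-0.15,"wx":-8,"wy":32,"wz":-11},
    {"dx":-0.25,"dy":0.05,"dz":-0.19,"wx":-10,"wy":40,"wz":-14},
    {"dx":-0.3,"dy":0.06,"dz":-0.23,"wx":-12,"wy":48,"wz":-17},
    {"dx":-0.35,"dy":0.065,"dz":-0.27,"wx":-14,"wy":56,"wz":-20},
    {"dx":-0.4,"dy":0.07,"dz":-0.31,"wx":-16,"wy":63,"wz":-23},
    {"dx":-0.45,"dy":0.075,"dz":-0.35,"wx":-18,"wy":68,"wz":-24},
    {"dx":-0.5,"dy":0.08,"dz":-0.39,"wx":-19,"wy":73,"wz":-25}
  ],
  "grip": 0.04
}}

```text
t: 1.65
ee_pos: [0.3557, 0.1537, 0.2386]
eef_rot: [[0.874, 0.418, -0.247], [0.226, 0.099, 0.969], [0.429, -0.903, -0.008]]
contact_force: [0.8, -0.3, 0.4]
finger_gap: 0.04
```

```bash
python3 - <<'E'
from h import *
v=rack();o=get_obs();print(o['t'],o['q'],rel(toolR(v,0),S(v,-115,33,130)),np.abs(o['dq']).max())
E
```

```text
1.65 [-0.2054304  -0.26035583 -0.35674323  2.43431026  0.1037505   0.53363323
 -0.39764142] {'dx': 0.0395, 'dy': 0.058, 'dz': -0.2428, 'wx': -5.6, 'wy': 11.5, 'wz': -4.5} 1.792396818470361
```

Request:
{"name": "send_rows", "arguments": {
  "plan": [
    {"dx":0.02,"dy":0,"dz":-0.05,"wx":0,"wy":0,"wz":0},
    {"dx":0.04,"dy":0.0,"dz":-0.1,"wx":-2,"wy":4,"wz":-2},
    {"dx":0.04,"dy":0.02,"dz":-0.15,"wx":-4,"wy":8,"wz":-3},
    {"dx":0.04,"dy":0.04,"dz":-0.2,"wx":-5.6,"wy":11.5,"wz":-4.5},
    {"dx":0.04,"dy":0.058,"dz":-0.243,"wx":-5.6,"wy":11.5,"wz":-4.5},
    {"dx":0.04,"dy":0.058,"dz":-0.243,"wx":-5.6,"wy":11.5,"wz":-4.5},
    {"dx":0.04,"dy":0.058,"dz":-0.243,"wx":-5.6,"wy":11.5,"wz":-4.5}
  ]
}}

```text
t: 2.52
ee_pos: [0.4748, -0.0668, 0.2046]
eef_rot: [[0.867, 0.498, -0.026], [0.023, 0.012, 1.0], [0.498, -0.867, -0.001]]
contact_force: [-0.4, -0.5, -0.1]
finger_gap: 0.0399
```

```bash
python3 - <<'E'
from h import *
v=rack();o=get_obs();print(o['t'],o['q'],rel(toolR(v,0),S(v,-115,33,130)),np.abs(o['dq']).max())
json.dump({k:np.array(o[k]).tolist() for k in('ee_pos','eef_rot')},open('o1.json','w'))
im=grab_frame('wrist');p=camera_params('wrist')
cv2.imwrite('pics/w1.png',im)
print(proj(p,[S(v,0,0,18),S(v,0,0,37),S(v,-125,33,81),S(v,-125,33,47),S(v,-125,-72,47)],o).round())
E
```

```text
2.525 [-0.14286209 -0.04695062  0.25817142  2.40524669 -0.22089326  0.27113879
  0.34191375] {'dx': -0.0002, 'dy': -0.0007, 'dz': -0.0001, 'wx': 0.1, 'wy': 0.0, 'wz': -0.1} 0.03741907330860343
[[404. 244.]
 [412. 252.]
 [268. 233.]
 [270. 219.]
 [271. 329.]]
```

View pics/w1.png

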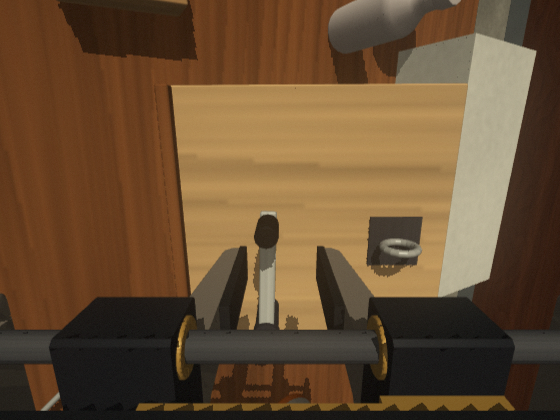

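The wrist view shows the knob top at about (266,232), the ring centred at about (400,247), and the board's left corners at (172,86) and (467,85). I'll refit the rack with these.

```bash
cat >> h.py <<'E'
def prow(rows): 
    print('['+', '.join('{'+', '.join(f'"{k}": {v:g}' for k,v in r.items())+'}' for r in rows)+']')
E
python3 - <<'E'
from h import *
p=camera_params('wrist');o=json.load(open('o1.json'));v=rack()
pts=[((400.5,247),(0,0,18),2),((172,86),(-217,145,0),1),((467,85),(52,145,0),1)]
f=lambda v:np.concatenate([k*(proj(p,S(v,*X),o)[0]-u) for u,X,k in pts])
r=least_squares(f,v);print(v,r.x,f(r.x).round(1));v=list(r.x);json.dump(v,open('rack.json','w'))
print(proj(p,[S(v,-125,33,81),S(v,-125,33,47)],o))
print(rel(toolR(v,0),S(v,-125,33,54)))
# arc rows from theta=0
R0=toolR(v,0);c=S(v,-125,33,54)
def row(th):
    P=S(v,-125+105*np.sin(th),-72+105*np.cos(th),54);d=R0.T@(P-c)
    return dict(dx=round(d[0],3),dy=0,dz=round(d[2],3),wx=0,wy=round(np.degrees(th),1),wz=0)
print('sign check',Rn.from_matrix(R0.T@toolR(v,-10)).as_rotvec(degrees=True).round(1))
prow([row(th) for th in np.arange(1,15)*.125])
E
```

```text
[0.6396435836203919, -0.09570489060631157, 0.025855849546480833] [ 0.6377174  -0.09920679  0.01618572] [ 3.7  2.1 -6.7 -2.4  5.2  1.1]
[[266.41491821 235.70804081]
 [268.38455528 222.24221641]]
{'dx': -0.0117, 'dy': 0.0748, 'dz': -0.0029, 'wx': -0.3, 'wy': 0.6, 'wz': -0.1}
sign check [-0. 10.  0.]
[{"dx": 0.013, "dy": 0, "dz": -0.001, "wx": 0, "wy": 7.2, "wz": 0}, {"dx": 0.026, "dy": 0, "dz": -0.003, "wx": 0, "wy": 14.3, "wz": 0}, {"dx": 0.038, "dy": 0, "dz": -0.007, "wx": 0, "wy": 21.5, "wz": 0}, {"dx": 0.05, "dy": 0, "dz": -0.013, "wx": 0, "wy": 28.6, "wz": 0}, {"dx": 0.061, "dy": 0, "dz": -0.02, "wx": 0, "wy": 35.8, "wz": 0}, {"dx": 0.072, "dy": 0, "dz": -0.028, "wx": 0, "wy": 43, "wz": 0}, {"dx": 0.081, "dy": 0, "dz": -0.038, "wx": 0, "wy": 50.1, "wz": 0}, {"dx": 0.088, "dy": 0, "dz": -0.048, "wx": 0, "wy": 57.3, "wz": 0}, {"dx": 0.095, "dy": 0, "dz": -0.06, "wx": 0, "wy": 64.5, "wz": 0}, {"dx": 0.1, "dy": 0, "dz": -0.072, "wx": 0, "wy": 71.6, "wz": 0}, {"dx": 0.103, "dy": 0, "dz": -0.085, "wx": 0, "wy": 78.8, "wz": 0}, {"dx": 0.105, "dy": 0, "dz": -0.098, "wx": 0, "wy": 85.9, "wz": 0}, {"dx": 0.105, "dy": 0, "dz": -0.111, "wx": 0, "wy": 93.1, "wz": 0}, {"dx": 0.103, "dy": 0, "dz": -0.124, "wx": 0, "wy": 100.3, "wz": 0}]
```

Request:
{"name": "send_rows", "arguments": {
  "plan": [
    {"dx":-0.012,"dy":0.02,"dz":-0.003,"wx":0,"wy":0.6,"wz":0},
    {"dx":-0.012,"dy":0.05,"dz":-0.003,"wx":0,"wy":0.6,"wz":0},
    {"dx":-0.012,"dy":0.075,"dz":-0.003,"wx":0,"wy":0.6,"wz":0},
    {"dx":-0.012,"dy":0.075,"dz":-0.003,"wx":0,"wy":0.6,"wz":0}
  ]
}}

```text
t: 3.08
ee_pos: [0.5006, -0.0666, 0.1371]
eef_rot: [[0.866, 0.499, -0.021], [0.014, 0.018, 1.0], [0.499, -0.866, 0.009]]
contact_force: [0.2, 0.6, 0.9]
finger_gap: 0.0399
```

Request:
{"name": "send_rows", "arguments": {
  "plan": [
    {"dx":0,"dy":0,"dz":0,"wx":0,"wy":0,"wz":0},
    {"dx":0.013,"dy":0,"dz":-0.001,"wx":0,"wy":7.2,"wz":0},
    {"dx":0.026,"dy":0,"dz":-0.003,"wx":0,"wy":14.3,"wz":0},
    {"dx":0.038,"dy":0,"dz":-0.007,"wx":0,"wy":21.5,"wz":0},
    {"dx":0.05,"dy":0,"dz":-0.013,"wx":0,"wy":28.6,"wz":0},
    {"dx":0.061,"dy":0,"dz":-0.02,"wx":0,"wy":35.8,"wz":0},
    {"dx":0.072,"dy":0,"dz":-0.028,"wx":0,"wy":43,"wz":0},
    {"dx":0.081,"dy":0,"dz":-0.038,"wx":0,"wy":50.1,"wz":0}
  ],
  "grip": 0.026
}}

```text
t: 4.08
ee_pos: [0.5707, -0.1033, 0.1776]
eef_rot: [[0.57, 0.497, 0.654], [-0.761, 0.02, 0.649], [0.31, -0.868, 0.389]]
contact_force: [-1.1, 0.7, -0.3]
finger_gap: 0.0257
```

```bash
python3 - <<'E'
from h import *
v=rack();o=get_obs();th=.875
print(o['t'],o['finger_gap'],o['contact_force'],np.round(o['q'],2),rel(toolR(v,-50.1),S(v,-125+105*np.sin(th),-72+105*np.cos(th),54)))
R0=np.array(o['eef_rot']);c=np.array(o['ee_pos'])
rows=[]
for th in np.r_[np.arange(8,15)*.125,1.8]: rows.append(rel(toolR(v,-np.degrees(th)),S(v,-125+105*np.sin(th),-72+105*np.cos(th),54),o))
prow(rows)
E
```

```text
4.075 0.025731103258766794 [-1.08502021  0.67195761 -0.28460878] [-0.52  0.24  0.8   2.25 -0.99  0.36  0.25] {'dx': 0.0013, 'dy': 0.0034, 'dz': -0.0012, 'wx': -0.3, 'wy': -0.2, 'wz': -0.6}
[{"dx": 0.0144, "dy": 0.0032, "dz": -0.002, "wx": -0.2, "wy": 6.9, "wz": -0.6}, {"dx": 0.0273, "dy": 0.0031, "dz": -0.0044, "wx": -0.2, "wy": 14.1, "wz": -0.7}, {"dx": 0.0398, "dy": 0.0029, "dz": -0.0084, "wx": -0.2, "wy": 21.3, "wz": -0.7}, {"dx": 0.0517, "dy": 0.0028, "dz": -0.0139, "wx": -0.1, "wy": 28.4, "wz": -0.7}, {"dx": 0.0628, "dy": 0.0026, "dz": -0.0208, "wx": -0.1, "wy": 35.6, "wz": -0.7}, {"dx": 0.073, "dy": 0.0025, "dz": -0.0291, "wx": -0, "wy": 42.8, "wz": -0.7}, {"dx": 0.082, "dy": 0.0023, "dz": -0.0386, "wx": 0, "wy": 49.9, "wz": -0.7}, {"dx": 0.0853, "dy": 0.0023, "dz": -0.0427, "wx": 0, "wy": 52.8, "wz": -0.7}]
```

Request:
{"name": "send_rows", "arguments": {
  "plan": [
    {"dx":0.014,"dy":0.002,"dz":-0.002,"wx":0,"wy":7,"wz":-0.6},
    {"dx":0.027,"dy":0.002,"dz":-0.004,"wx":0,"wy":14,"wz":-0.6},
    {"dx":0.04,"dy":0.002,"dz":-0.008,"wx":0,"wy":21.3,"wz":-0.6},
    {"dx":0.052,"dy":0.002,"dz":-0.014,"wx":0,"wy":28.4,"wz":-0.6},
    {"dx":0.063,"dy":0.002,"dz":-0.021,"wx":0,"wy":35.6,"wz":-0.6},
    {"dx":0.073,"dy":0.002,"dz":-0.029,"wx":0,"wy":42.8,"wz":-0.6},
    {"dx":0.082,"dy":0.002,"dz":-0.039,"wx":0,"wy":50,"wz":-0.6},
    {"dx":0.085,"dy":0.002,"dz":-0.043,"wx":0,"wy":53,"wz":-0.6},
    {"dx":0.085,"dy":0.002,"dz":-0.043,"wx":0,"wy":53,"wz":-0.6}
  ]
}}

```text
t: 5.2
ee_pos: [0.5922, -0.1968, 0.1854]
eef_rot: [[-0.181, 0.5, 0.847], [-0.977, 0.008, -0.214], [-0.113, -0.866, 0.487]]
contact_force: [0.3, -0.4, 0.2]
finger_gap: 0.0257
```

```bash
python3 - <<'E'
from h import *
v=rack();o=get_obs();th=1.8
print(o['t'],o['finger_gap'],o['contact_force'],np.round(o['q'],2),rel(toolR(v,-np.degrees(th)),S(v,-125+105*np.sin(th),-72+105*np.cos(th),54)))
json.dump({k:np.array(o[k]).tolist() for k in('ee_pos','eef_rot')},open('o2.json','w'))
cv2.imwrite('pics/w2.png',grab_frame('wrist'))
# hook: grip dir from arc; target hover over grip
d=np.array([.0672,.0450]);yaw=np.degrees(np.arctan2(d[1],d[0]));print('hook yaw',yaw)
E
```

```text
5.2 0.025716663077271034 [ 0.27161217 -0.37547296  0.18816636] [-0.44  0.38  0.98  2.14 -1.16  0.58 -0.41] {'dx': -0.001, 'dy': 0.0002, 'dz': 0.0001, 'wx': 0.0, 'wy': -0.0, 'wz': 0.0}
hook yaw 33.80795991004192
```

View pics/w2.png

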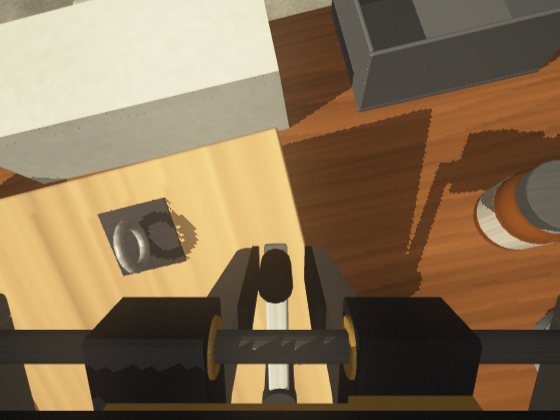

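The keeper is open with the knob between the fingers at (275,275), and the ring is at (130,246). I'll triangulate the ring from both views and plan the move to the hook.

```bash
cat >> h.py <<'E'
def downR(yaw):
    X=np.array([np.cos(np.radians(yaw)),np.sin(np.radians(yaw)),0]);Y=np.array([0,0,-1.]);return np.c_[X,Y,np.cross(X,Y)]
E
python3 - <<'E'
from h import *
p=camera_params('wrist');v=rack();o1=json.load(open('o1.json'));o2=json.load(open('o2.json'));pt=camera_params('top')
print('ring',tri([ray(p,400.5,247,o1),ray(p,130,246,o2)]),tri([ray(p,400.5,247,o1),ray(p,130,246,o2),ray(pt,312.2,156.6)]),rackF(v)[1])
g=np.array([.4852,.3362]);
print('mid',rel(downR(0),np.array([.47,.10,.30])))
print(rel(toolR(v,-103.1),S(v,-26,-96,150)))
E
```

```text
ring [ 0.62498526 -0.09621079  0.16797812] [ 0.62591967 -0.09584941  0.16751517] [ 0.62871858 -0.09935246  0.16558846]
mid {'dx': -0.2805, 'dy': -0.1581, 'dz': -0.111, 'wx': -27.0, 'wy': -99.6, 'wz': 21.1}
{'dx': 0.0002, 'dy': -0.0959, 'dz': -0.0032, 'wx': -0.0, 'wy': 0.0, 'wz': 0.0}
```

Request:
{"name": "send_rows", "arguments": {
  "plan": [
    {"dx":0,"dy":-0.05,"dz":0,"wx":0,"wy":0,"wz":0},
    {"dx":-0.02,"dy":-0.1,"dz":-0.01,"wx":0,"wy":0,"wz":0},
    {"dx":-0.07,"dy":-0.13,"dz":-0.03,"wx":-3,"wy":-10,"wz":2},
    {"dx":-0.12,"dy":-0.15,"dz":-0.05,"wx":-5,"wy":-20,"wz":4},
    {"dx":-0.17,"dy":-0.158,"dz":-0.07,"wx":-8,"wy":-30,"wz":6},
    {"dx":-0.22,"dy":-0.158,"dz":-0.09,"wx":-11,"wy":-40,"wz":8},
    {"dx":-0.28,"dy":-0.158,"dz":-0.11,"wx":-13,"wy":-50,"wz":10},
    {"dx":-0.28,"dy":-0.158,"dz":-0.11,"wx":-16,"wy":-60,"wz":13},
    {"dx":-0.28,"dy":-0.158,"dz":-0.11,"wx":-19,"wy":-70,"wz":15},
    {"dx":-0.28,"dy":-0.158,"dz":-0.11,"wx":-22,"wy":-80,"wz":17}
  ],
  "grip": 0.07
}}

```text
t: 6.5
ee_pos: [0.4712, 0.0994, 0.3006]
eef_rot: [[0.888, 0.124, 0.443], [-0.455, 0.099, 0.885], [0.066, -0.987, 0.144]]
contact_force: [0.2, -0.1, -0.6]
finger_gap: 0.0701
```

```bash
python3 - <<'E'
from h import *
json.dump([.6352,-.0965,.02],open('rack.json','w'))
o=get_obs();print(o['t'],np.round(o['q'],2),o['ee_pos'])
# hover over grip: camera behind grip sees whole hook
print(rel(downR(125),np.array([.50,.345,.20])))
E
```

```text
6.5 [-1.08 -0.05  0.85  2.04 -0.04  0.99 -0.68] [0.47123942 0.09937979 0.30058959]
{'dx': -0.0929, 'dy': 0.1272, 'dz': 0.2156, 'wx': 2.3, 'wy': -151.4, 'wz': 12.3}
```

Request:
{"name": "send_rows", "arguments": {
  "plan": [
    {"dx":-0.02,"dy":0,"dz":0.05,"wx":0,"wy":-10,"wz":1},
    {"dx":-0.04,"dy":0.01,"dz":0.09,"wx":0,"wy":-20,"wz":2},
    {"dx":-0.06,"dy":0.03,"dz":0.13,"wx":0,"wy":-30,"wz":3},
    {"dx":-0.07,"dy":0.05,"dz":0.17,"wx":0,"wy":-40,"wz":3},
    {"dx":-0.093,"dy":0.06,"dz":0.2,"wx":1,"wy":-50,"wz":4},
    {"dx":-0.093,"dy":0.07,"dz":0.216,"wx":1,"wy":-60,"wz":5},
    {"dx":-0.093,"dy":0.08,"dz":0.216,"wx":1,"wy":-70,"wz":6},
    {"dx":-0.093,"dy":0.09,"dz":0.216,"wx":1,"wy":-80,"wz":7},
    {"dx":-0.093,"dy":0.1,"dz":0.216,"wx":1,"wy":-90,"wz":8},
    {"dx":-0.093,"dy":0.1,"dz":0.216,"wx":1,"wy":-100,"wz":9}
  ]
}}

```text
t: 7.75
ee_pos: [0.4983, 0.3421, 0.2261]
eef_rot: [[0.284, -0.008, -0.959], [0.957, 0.058, 0.283], [0.053, -0.998, 0.024]]
contact_force: [-0.2, 0.3, 0.6]
finger_gap: 0.07
```

```bash
python3 - <<'E'
from h import *
o=get_obs();print(o['t'],np.round(o['q'],2),o['ee_pos'])
print(rel(downR(125),np.array([.50,.345,.20])))
E
```

```text
7.75 [-0.99  0.38  0.47  1.75 -0.26  1.03  0.86] [0.49829215 0.34206628 0.22610848]
{'dx': 0.0019, 'dy': 0.0262, 'dz': -0.0014, 'wx': 0.1, 'wy': -51.5, 'wz': 3.5}
```

Request:
{"name": "send_rows", "arguments": {
  "plan": [
    {"dx":0.002,"dy":0.01,"dz":-0.001,"wx":0,"wy":-10,"wz":2},
    {"dx":0.002,"dy":0.02,"dz":-0.001,"wx":0,"wy":-20,"wz":3.5},
    {"dx":0.002,"dy":0.026,"dz":-0.001,"wx":0,"wy":-30,"wz":3.5},
    {"dx":0.002,"dy":0.026,"dz":-0.001,"wx":0,"wy":-40,"wz":3.5},
    {"dx":0.002,"dy":0.026,"dz":-0.001,"wx":0,"wy":-51.5,"wz":3.5},
    {"dx":0.002,"dy":0.026,"dz":-0.001,"wx":0,"wy":-51.5,"wz":3.5},
    {"dx":0.002,"dy":0.026,"dz":-0.001,"wx":0,"wy":-51.5,"wz":3.5}
  ]
}}

```text
t: 8.62
ee_pos: [0.5002, 0.3455, 0.2013]
eef_rot: [[-0.566, 0.002, -0.824], [0.824, 0.002, -0.566], [0.001, -1.0, -0.003]]
contact_force: [-0.1, 0.5, 0.7]
finger_gap: 0.0702
```

```bash
python3 - <<'E'
from h import *
o=get_obs();print(o['t'],np.round(o['q'],2),o['ee_pos'])
json.dump({k:np.array(o[k]).tolist() for k in('ee_pos','eef_rot')},open('o3.json','w'))
im=grab_frame('wrist');cv2.imwrite('pics/w3.png',im);p=camera_params('wrist')
m=(im.max(2)<55).astype(np.uint8);n,l,s,ce=cv2.connectedComponentsWithStats(m)
for i in range(1,n):
  if s[i,4]>300: print(s[i],ce[i].round(),onz(p,*ce[i],.03,o).round(4))
E
```

```text
8.625 [-0.88  0.41  0.29  1.74 -0.14  1.    1.63] [0.50022063 0.34547796 0.20125052]
[467   0  50  24 684] [489.   8.] [0.2382 0.4028 0.03  ]
[  342   247   218   156 14420] [472. 341.] [0.5164 0.6454 0.03  ]
[ 179  254   42   80 1484] [202. 294.] [0.65   0.3324 0.03  ]
[    0   298   560   122 19417] [124. 373.] [0.8056 0.3072 0.03  ]
```

View pics/w3.png

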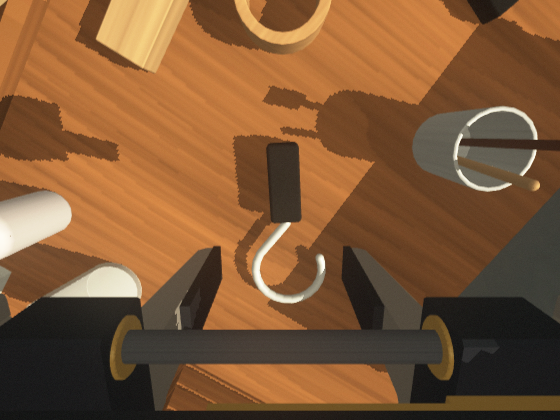

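The larger hook is in the wrist view. Its grip top runs from about (283,142) to (287,222), the tip is at (320,258), and the bend bottom is at (290,298).

```bash
python3 - <<'E'
from h import *
p=camera_params('wrist');o=json.load(open('o3.json'))
im=cv2.imread('pics/w3.png');m=np.zeros(im.shape[:2],np.uint8);m[135:230,262:306]=(im[135:230,262:306].max(2)<48)
r=cv2.minAreaRect(np.argwhere(m)[:,::-1].astype(np.float32));print(r)
P=[onz(p,*c,.036,o)[:2] for c in cv2.boxPoints(r)];print([np.linalg.norm(P[i]-P[i-1]).round(4) for i in range(4)])
g=onz(p,*r[0],.036,o)
cr=onz(p,290,298,.018,o);tip=onz(p,320,258,.018,o)
ed=sorted(range(4),key=lambda i:cv2.boxPoints(r)[i][1]);d=(P[ed[2]]+P[ed[3]]-P[ed[0]]-P[ed[1]]);y1=np.degrees(np.arctan2(d[1],d[0]))
print('g',g,'yaw grip',y1,'yaw crook',np.degrees(np.arctan2(*(cr-g)[1::-1])),np.linalg.norm((cr-g)[:2]))
for y in(y1,np.degrees(np.arctan2(*(cr-g)[1::-1]))):
  a=np.radians(y);M=np.array([[np.cos(a),np.sin(a)],[-np.sin(a),np.cos(a)]]);print('tip in hook',M@(tip-g)[:2],'crook',M@(cr-g)[:2])
x=np.array([np.cos(np.radians(y1)),np.sin(np.radians(y1)),0])
t=g+.01*x;t[2]=.008
print(rel(downR(y1+90),t))
E
```

```text
((269.7652587890625, 173.15567016601562), (10.604880332946777, 62.801265716552734), 9.162346839904785)
[np.float64(0.0115), np.float64(0.0665), np.float64(0.0109), np.float64(0.0666)]
g [0.48354679 0.31847024 0.036     ] yaw grip 24.706344289887653 yaw crook 42.6732090486281 0.15992753510504784
tip in hook [0.09315266 0.07534044] crook [0.15212868 0.04933236]
tip in hook [0.11185011 0.04293196] crook [ 1.59927535e-01 -4.48663109e-18]
{'dx': -0.0146, 'dy': 0.1931, 'dz': 0.0198, 'wx': 0.2, 'wy': 9.8, 'wz': 0.0}
```

```bash
python3 - <<'E'
from h import *
p=camera_params('wrist');o=json.load(open('o3.json'))
im=cv2.imread('pics/w3.png');m=np.zeros(im.shape[:2],np.uint8);m[135:230,262:306]=(im[135:230,262:306].max(2)<48)
r=cv2.minAreaRect(cv2.findNonZero(m));B=cv2.boxPoints(r);print(r)
P=np.array([onz(p,*c,.036,o)[:2] for c in B]);print([np.linalg.norm(P[i]-P[i-1]).round(4) for i in range(4)])
g=np.r_[P.mean(0),.036];cr=onz(p,290,298,.018,o);tip=onz(p,320,258,.018,o)
e=np.argsort(B[:,1]);d=P[e[2]]+P[e[3]]-P[e[0]]-P[e[1]];y1=np.degrees(np.arctan2(d[1],d[0]))
a=np.radians(y1);M=np.array([[np.cos(a),np.sin(a)],[-np.sin(a),np.cos(a)]]);print('g',g,y1,'tip',M@(tip-g)[:2],'crook',M@(cr-g)[:2])
x=np.r_[M[0],0]
t=g+.01*x;t[2]=.008
print(rel(downR(y1+90),t))
E
```

```text
((269.7652587890625, 173.15567016601562), (10.604880332946777, 62.801265716552734), 9.162346839904785)
[np.float64(0.0115), np.float64(0.0665), np.float64(0.0109), np.float64(0.0666)]
g [0.48434464 0.31884188 0.036     ] 24.706344289887653 tip [0.0922725 0.0753363] crook [0.15124853 0.04932821]
{'dx': -0.0147, 'dy': 0.1931, 'dz': 0.0189, 'wx': 0.2, 'wy': 9.8, 'wz': 0.0}
```

```bash
python3 - <<'E'
from h import *
p=camera_params('wrist');o=json.load(open('o3.json'))
im=cv2.imread('pics/w3.png');print(im[180,262:306].max(1).tolist(),im[180,284])
hs=cv2.cvtColor(im,cv2.COLOR_BGR2HSV)
B=np.array([(268,143),(297,142),(301,221),(272,223)],float)
P=np.array([onz(p,*c,.036,o)[:2] for c in B]);print([np.linalg.norm(P[i]-P[i-1]).round(4) for i in range(4)])
g=np.r_[P.mean(0),.036];cr=onz(p,290,298,.018,o);tip=onz(p,320,258,.018,o)
e=[0,1,2,3];d=P[e[2]]+P[e[3]]-P[e[0]]-P[e[1]];y1=np.degrees(np.arctan2(d[1],d[0]))
a=np.radians(y1);M=np.array([[np.cos(a),np.sin(a)],[-np.sin(a),np.cos(a)]]);print('g',g,y1,'tip',M@(tip-g)[:2],'crook',M@(cr-g)[:2])
x=np.r_[M[0],0]
t=g+.01*x;t[2]=.008
print(rel(downR(y1+90),t))
E
```

```text
[105, 105, 108, 107, 111, 105, 61, 48, 53, 56, 57, 57, 59, 57, 56, 58, 58, 57, 59, 55, 55, 58, 55, 58, 61, 59, 60, 59, 58, 60, 63, 58, 58, 59, 61, 59, 63, 81, 187, 184, 188, 186, 189, 187] [33 44 55]
[np.float64(0.0862), np.float64(0.0298), np.float64(0.085), np.float64(0.032)]
g [0.48391208 0.33767676 0.036     ] 37.40388124555506 tip [0.09547787 0.0379873 ] crook [ 0.14729489 -0.00034791]
{'dx': 0.0033, 'dy': 0.1932, 'dz': 0.0084, 'wx': 0.2, 'wy': -2.9, 'wz': 0.0}
```

The measurement fits the description: the grip is 86 mm long, the tip is at (95,38) mm and the crook at (147,0) mm in the hook's frame. I'll descend and grasp.

Request:
{"name": "send_rows", "arguments": {
  "plan": [
    {"dx":0.003,"dy":0.05,"dz":0.008,"wx":0,"wy":-2.9,"wz":0},
    {"dx":0.003,"dy":0.1,"dz":0.008,"wx":0,"wy":-2.9,"wz":0},
    {"dx":0.003,"dy":0.14,"dz":0.008,"wx":0.2,"wy":-2.9,"wz":0},
    {"dx":0.003,"dy":0.17,"dz":0.008,"wx":0.2,"wy":-2.9,"wz":0},
    {"dx":0.003,"dy":0.192,"dz":0.008,"wx":0.2,"wy":-2.9,"wz":0},
    {"dx":0.003,"dy":0.192,"dz":0.008,"wx":0.2,"wy":-2.9,"wz":0},
    {"dx":0.003,"dy":0.192,"dz":0.008,"wx":0.2,"wy":-2.9,"wz":0}
  ]
}}

```text
t: 9.55
ee_pos: [0.4929, 0.3442, 0.0099]
eef_rot: [[-0.608, 0.0, -0.794], [0.794, 0.001, -0.608], [0.001, -1.0, -0.001]]
contact_force: [0.4, 0.2, -0.1]
finger_gap: 0.0701
```

Request:
{"name": "send_rows", "arguments": {
  "plan": [
    {"dx":0,"dy":0,"dz":0,"wx":0,"wy":0,"wz":0},
    {"dx":0,"dy":0,"dz":0,"wx":0,"wy":0,"wz":0},
    {"dx":0,"dy":0,"dz":0,"wx":0,"wy":0,"wz":0},
    {"dx":0,"dy":0,"dz":0,"wx":0,"wy":0,"wz":0},
    {"dx":0,"dy":0,"dz":0,"wx":0,"wy":0,"wz":0}
  ],
  "grip": 0.01,
  "squeeze": 45
}}

```text
t: 10.18
ee_pos: [0.4924, 0.3439, 0.0094]
eef_rot: [[-0.609, -0.001, -0.793], [0.793, 0.0, -0.609], [0.001, -1.0, 0.0]]
contact_force: [-0.6, -0.7, 1.8]
finger_gap: 0.0338
```

```bash
python3 - <<'E'
from h import *
o=get_obs();print(o['t'],o['finger_gap'],np.round(o['q'],2),o['contact_force'],o['ee_pos'],o['eef_rot'])
v=rack()
R=np.array(o['eef_rot']);X=-R[:,2];print('hook yaw tool',np.degrees(np.arctan2(X[1],X[0])))
# insertion: hook rotated phi (deg) ; tool x=hook y => yaw=phi+90 ; grasp hook coord (10,0)
def hk(phi,h,gx=10):
    a=np.radians(phi);c=np.array([-40,0]);u=np.array([np.cos(a),np.sin(a)])
    q=c+(gx-107)*u;return toolR(v,phi+90),S(v,q[0],q[1],h+8)
for h in(60,):print(rel(*hk(-130,h)),hk(-130,h)[1])
print(rel(downR(40),np.array([.50,.2,.30])))
E
```

```text
10.175 0.03375803615574115 [-0.82  0.66  0.21  1.86 -0.22  0.64  1.74] [-0.61095099 -0.72024786  1.80481699] [0.49242997 0.34391627 0.00939748] [[-6.08746196e-01 -9.26827610e-04 -7.93364487e-01]
 [ 7.93364502e-01  4.41080508e-04 -6.08746723e-01]
 [ 9.14140881e-04 -9.99999473e-01  4.66806043e-04]]
hook yaw tool 37.498942706965764
{'dx': -0.3676, 'dy': -0.2109, 'dz': 0.1227, 'wx': -29.8, 'wy': 161.0, 'wz': -31.7} [ 0.61907291 -0.02250141  0.22006493]
{'dx': -0.1185, 'dy': -0.2907, 'dz': 0.0817, 'wx': -0.1, 'wy': 87.5, 'wz': 0.0}
```

Request:
{"name": "send_rows", "arguments": {
  "plan": [
    {"dx":0,"dy":-0.04,"dz":0,"wx":0,"wy":0,"wz":0},
    {"dx":0,"dy":-0.09,"dz":0,"wx":0,"wy":0,"wz":0},
    {"dx":0,"dy":-0.15,"dz":0,"wx":0,"wy":8,"wz":0},
    {"dx":-0.02,"dy":-0.21,"dz":0.01,"wx":0,"wy":18,"wz":0},
    {"dx":-0.04,"dy":-0.26,"dz":0.02,"wx":0,"wy":28,"wz":0},
    {"dx":-0.06,"dy":-0.29,"dz":0.03,"wx":0,"wy":38,"wz":0},
    {"dx":-0.08,"dy":-0.29,"dz":0.04,"wx":0,"wy":48,"wz":0},
    {"dx":-0.1,"dy":-0.29,"dz":0.06,"wx":0,"wy":58,"wz":0},
    {"dx":-0.12,"dy":-0.29,"dz":0.08,"wx":0,"wy":68,"wz":0},
    {"dx":-0.12,"dy":-0.29,"dz":0.08,"wx":0,"wy":78,"wz":0}
  ]
}}

```text
t: 11.42
ee_pos: [0.5017, 0.1968, 0.2986]
eef_rot: [[0.657, -0.003, -0.754], [0.754, -0.0, 0.657], [-0.002, -1.0, 0.002]]
contact_force: [0.2, 0.5, -2.6]
finger_gap: 0.0337
```

```bash
cat >> h.py <<'E'
def hk(v,phi,h,gx=10.5,off=9.4):
    a=np.radians(phi);u=np.array([np.cos(a),np.sin(a)])
    q=np.array([-40,0])+(gx-107)*u;return toolR(v,phi+90),S(v,q[0],q[1],h+off)
E
python3 - <<'E'
from h import *
o=get_obs();v=rack();print(o['t'],o['finger_gap'],np.round(o['q'],2),o['ee_pos'])
print(rel(*hk(v,-130,70)))
E
```

```text
11.425 0.03365871608088414 [-0.96  0.21  0.62  1.81 -0.13  1.17  0.55] [0.50168868 0.1968026  0.29860749]
{'dx': -0.0924, 'dy': 0.0686, 'dz': -0.2285, 'wx': -2.2, 'wy': 85.6, 'wz': -33.2}
```

Request:
{"name": "send_rows", "arguments": {
  "plan": [
    {"dx":-0.01,"dy":-0.02,"dz":-0.03,"wx":0,"wy":9,"wz":-3},
    {"dx":-0.02,"dy":-0.02,"dz":-0.05,"wx":0,"wy":19,"wz":-7},
    {"dx":-0.03,"dy":-0.02,"dz":-0.08,"wx":-1,"wy":29,"wz":-11},
    {"dx":-0.04,"dy":-0.01,"dz":-0.11,"wx":-1,"wy":38,"wz":-15},
    {"dx":-0.05,"dy":0,"dz":-0.14,"wx":-1,"wy":47,"wz":-19},
    {"dx":-0.06,"dy":0.02,"dz":-0.17,"wx":-1,"wy":56,"wz":-22},
    {"dx":-0.07,"dy":0.03,"dz":-0.2,"wx":-2,"wy":65,"wz":-25},
    {"dx":-0.08,"dy":0.04,"dz":-0.22,"wx":-2,"wy":74,"wz":-29},
    {"dx":-0.09,"dy":0.06,"dz":-0.228,"wx":-2.2,"wy":83,"wz":-33},
    {"dx":-0.092,"dy":0.068,"dz":-0.228,"wx":-2.2,"wy":85.6,"wz":-33.2}
  ]
}}

```text
t: 12.68
ee_pos: [0.6131, -0.0185, 0.2283]
eef_rot: [[0.683, 0.497, 0.536], [-0.625, 0.016, 0.781], [0.379, -0.868, 0.321]]
contact_force: [1.3, -0.0, -3.3]
finger_gap: 0.0335
```

Request:
{"name": "send_rows", "arguments": {
  "plan": [
    {"dx":0,"dy":0,"dz":0,"wx":0,"wy":0,"wz":0},
    {"dx":0,"dy":0,"dz":0,"wx":0,"wy":0,"wz":0}
  ]
}}

```text
t: 12.92
ee_pos: [0.6167, -0.0175, 0.2319]
eef_rot: [[0.683, 0.502, 0.531], [-0.621, 0.017, 0.783], [0.384, -0.865, 0.324]]
contact_force: [0.5, 0.3, -3.1]
finger_gap: 0.0338
```

```bash
python3 - <<'E'
from h import *
o=get_obs();v=rack();print(o['t'],o['finger_gap'],np.round(o['q'],2),o['ee_pos'],o['contact_force'])
print(rel(*hk(v,-130,70)))
json.dump({k:np.array(o[k]).tolist() for k in('ee_pos','eef_rot')},open('o4.json','w'))
im=grab_frame('wrist');p=camera_params('wrist')
s=cv2.resize(grab_frame('top')[120:230,230:370],None,fx=2.8,fy=2.8,interpolation=cv2.INTER_CUBIC)
cv2.imwrite('pics/w4raw.png',im)
c=np.zeros((600,600,3),np.uint8);c[:300,:400]=cv2.resize(im,(400,300));c[300:300+min(300,s.shape[0]),:s.shape[1]]=s[:300]
cv2.imwrite('pics/w4.png',im)
print('ring pred',proj(p,[S(v,0,0,18),S(v,0,0,37)],o))
R=np.array(o['eef_rot'])
def H(x,y,z=18): return np.array(o['ee_pos'])+R@(np.array([y,9.4-z,-(x-10.5)])/1000)
print('tip,crook pred',proj(p,[H(93,38),H(147,0)],o))
E
```

```text
12.925 0.03384034149997278 [-0.79  0.2   0.87  2.14 -0.51  0.39 -0.21] [ 0.61671944 -0.01754906  0.23185351] [ 0.51086552  0.25374818 -3.14146894]
{'dx': 0.0001, 'dy': -0.0001, 'dz': -0.0069, 'wx': -0.4, 'wy': 0.6, 'wz': -0.1}
ring pred [[317.45309461 317.34384249]
 [320.08950655 331.44109152]]
tip,crook pred [[341.95007599 387.51137745]
 [281.05613052 453.55397582]]
```

View pics/w4.png

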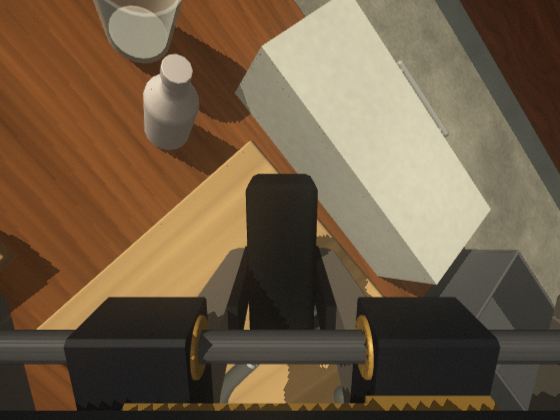

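The wrist view shows the grip held squarely. The gripper hides the ring, and the board's upper-left corner is at (252,142). I'll check the rack estimate against that corner and against top-view ring detail before lowering.

```bash
python3 - <<'E'
from h import *
v=rack();p=camera_params('wrist');o4=json.load(open('o4.json'));o1=json.load(open('o1.json'));o2=json.load(open('o2.json'))
print('corner',proj(p,S(v,52,145,0),o4), 'o1 corners',proj(p,[S(v,-217,145,0),S(v,52,145,0),S(v,0,0,18)],o1).round(1),'o2 ring,cornerR',proj(p,[S(v,0,0,18),S(v,52,-115,0)],o2).round(1))
print('lower',rel(*hk(v,-130,3)))
# final rows from hk(-130,3)
R0,P0=hk(v,-130,3)
ob=dict(eef_rot=R0,ee_pos=P0)
prow([rel(*hk(v,ph,3),ob) for ph in np.linspace(-130,0,19)[1:]])
E
```

```text
corner [[252.46348258 136.76095566]] o1 corners [[160.2  80.7]
 [469.5  82.1]
 [399.7 245.7]] o2 ring,cornerR [[132.8 242.1]
 [278.  125.4]]
lower {'dx': 0.0002, 'dy': 0.0669, 'dz': -0.0071, 'wx': -0.4, 'wy': 0.5, 'wz': -0.1}
[{"dx": -0.0121, "dy": -0, "dz": -0.0008, "wx": 0, "wy": -7.2, "wz": 0}, {"dx": -0.0241, "dy": -0, "dz": -0.0031, "wx": -0, "wy": -14.4, "wz": 0}, {"dx": -0.0356, "dy": -0, "dz": -0.0068, "wx": 0, "wy": -21.7, "wz": 0}, {"dx": -0.0466, "dy": -0, "dz": -0.012, "wx": 0, "wy": -28.9, "wz": 0}, {"dx": -0.0569, "dy": -0, "dz": -0.0185, "wx": 0, "wy": -36.1, "wz": 0}, {"dx": -0.0662, "dy": -0, "dz": -0.0263, "wx": 0, "wy": -43.3, "wz": 0}, {"dx": -0.0745, "dy": -0, "dz": -0.0352, "wx": 0, "wy": -50.6, "wz": -0}, {"dx": -0.0816, "dy": -0, "dz": -0.045, "wx": 0, "wy": -57.8, "wz": 0}, {"dx": -0.0875, "dy": -0, "dz": -0.0557, "wx": 0, "wy": -65, "wz": -0}, {"dx": -0.0919, "dy": -0, "dz": -0.067, "wx": -0, "wy": -72.2, "wz": 0}, {"dx": -0.0949, "dy": -0, "dz": -0.0788, "wx": -0, "wy": -79.4, "wz": 0}, {"dx": -0.0963, "dy": -0, "dz": -0.0909, "wx": 0, "wy": -86.7, "wz": 0}, {"dx": -0.0963, "dy": 0, "dz": -0.103, "wx": 0, "wy": -93.9, "wz": -0}, {"dx": -0.0947, "dy": -0, "dz": -0.1151, "wx": 0, "wy": -101.1, "wz": 0}, {"dx": -0.0916, "dy": -0, "dz": -0.1269, "wx": 0, "wy": -108.3, "wz": 0}, {"dx": -0.0871, "dy": -0, "dz": -0.1381, "wx": 0, "wy": -115.6, "wz": -0}, {"dx": -0.0811, "dy": -0, "dz": -0.1487, "wx": 0, "wy": -122.8, "wz": 0}, {"dx": -0.0739, "dy": 0, "dz": -0.1585, "wx": 0, "wy": -130, "wz": -0}]
```

```bash
python3 - <<'E'
from h import *
p=camera_params('wrist')
for f,(x0,x1,y0,y1) in(('w1',(370,426,214,268)),('w2',(98,190,196,278))):
  im=cv2.imread(f'pics/{f}.png')[y0:y1,x0:x1];hs=cv2.cvtColor(im,cv2.COLOR_BGR2HSV)
  m=((hs[...,1]<70)&(hs[...,2]>85)).astype(np.uint8)
  n,l,s,ce=cv2.connectedComponentsWithStats(m);i=1+s[1:,4].argmax()
  c=max(cv2.findContours((l==i).astype(np.uint8),0,1)[0],key=len)
  print(f,s[i],cv2.fitEllipse(c)); m2=(l==i)
  for r in m2[::2]: print(''.join('.#'[k] for k in r))
E
```

```text
w1 [ 10  24  42  20 528] ((30.572988510131836, 33.308876037597656), (17.88787078857422, 41.5321159362793), 99.02355194091797)Traceback (most recent call last):
  File "<stdin>", line 9, in <module>
  File "<stdin>", line 9, in <genexpr>
TypeError: string indices must be integers, not 'numpy.bool'
```

```bash
python3 - <<'E'
from h import *
p=camera_params('wrist');o1=json.load(open('o1.json'));o2=json.load(open('o2.json'))
x0,x1,y0,y1=98,190,196,278
im=cv2.imread('pics/w2.png')[y0:y1,x0:x1];hs=cv2.cvtColor(im,cv2.COLOR_BGR2HSV)
m=((hs[...,1]<70)&(hs[...,2]>85)).astype(np.uint8)
n,l,s,ce=cv2.connectedComponentsWithStats(m);i=1+s[1:,4].argmax()
c=max(cv2.findContours((l==i).astype(np.uint8),0,1)[0],key=len);e=cv2.fitEllipse(c);print(s[i],e)
for r in (l==i)[::3]: print(''.join('.#'[int(k)] for k in r[::2]))
u2=(e[0][0]+x0,e[0][1]+y0);print(u2)
R,_=rackF(rack());r=tri([ray(p,400.6,247.3,o1),ray(p,*u2,o2)]);print(r,R.T@(r-rackF(rack())[1]))
E
```

```text
[   0    3   86   76 2789] ((44.19127655029297, 40.50957107543945), (66.90522766113281, 87.44043731689453), 89.50971221923828)
..............................................
...............................##.............
.........................#######..............
...................###############............
.............#####################............
.......#####################.##.##............
.#######################......................
.#####################........................
..####################........................
..#################.#.........................
...##################.........................
...###########.########.......................
....####################......................
.....###################......................
.....####################.....................
......###################.....................
.......###################....................
........##################....................
........##################....................
........##################....................
.........###################..................
..........#####################.###.#..####...
..........####################.#.######.......
...........#########..########.##.............
............###############...................
............#########.........................
.............##...............................
..............................................
(142.19127655029297, 236.50957107543945)
[ 0.63065909 -0.10081449  0.16213124] [ 0.00205914 -0.00422282 -0.0051809 ]
```

Request:
{"name": "send_rows", "arguments": {
  "plan": [
    {"dx":0,"dy":0,"dz":-0.007,"wx":-0.4,"wy":0.5,"wz":0},
    {"dx":0,"dy":0.02,"dz":-0.007,"wx":-0.4,"wy":0.5,"wz":0},
    {"dx":0,"dy":0.045,"dz":-0.007,"wx":-0.4,"wy":0.5,"wz":0},
    {"dx":0,"dy":0.06,"dz":-0.007,"wx":-0.4,"wy":0.5,"wz":0},
    {"dx":0,"dy":0.065,"dz":-0.007,"wx":-0.4,"wy":0.5,"wz":0},
    {"dx":0,"dy":0.065,"dz":-0.007,"wx":-0.4,"wy":0.5,"wz":0},
    {"dx":0,"dy":0.065,"dz":-0.007,"wx":-0.4,"wy":0.5,"wz":0}
  ]
}}

```text
t: 13.9
ee_pos: [0.6448, -0.0227, 0.1732]
eef_rot: [[0.676, 0.498, 0.542], [-0.63, 0.011, 0.776], [0.381, -0.867, 0.321]]
contact_force: [-0.2, 0.3, -2.5]
finger_gap: 0.0339
```

```bash
python3 - <<'E'
from h import *
o=get_obs();v=rack();print(o['t'],o['finger_gap'],np.round(o['q'],2),o['contact_force'],rel(*hk(v,-130,4.5)))
a=grab_frame('scene')[190:280,200:360];b=grab_frame('top')[120:230,240:370]
c=np.zeros((600,800,3),np.uint8);a=cv2.resize(a,None,fx=4,fy=4,interpolation=cv2.INTER_CUBIC);b=cv2.resize(b,None,fx=2,fy=2,interpolation=cv2.INTER_CUBIC)
c[:a.shape[0],:a.shape[1]]=a;c[-b.shape[0]:,:b.shape[1]]=b;cv2.imwrite('pics/s5.png',c)
p=camera_params('scene');R=np.array(o['eef_rot'])
def H(x,y,z=18): return np.array(o['ee_pos'])+R@(np.array([y,9.4-z,-(x-10.5)])/1000)
f=lambda X:((proj(p,X)-[200,190]+.5)*4).round().tolist()
print('ring',f([S(v,0,0,18),S(v,0,0,37)]),'tip,crook',f([H(93,38),H(147,0)]))
E
```

```text
13.9 0.03391322321886239 [-0.55  0.34  0.64  2.11 -0.79  0.3   0.04] [-0.22565318  0.30343305 -2.542084  ] {'dx': 0.0004, 'dy': 0.0006, 'dz': 0.0008, 'wx': 0.0, 'wy': -0.1, 'wz': -0.1}
ring [[326.0, 177.0], [319.0, 153.0]] tip,crook [[306.0, 177.0], [247.0, 174.0]]
```

View pics/s5.png

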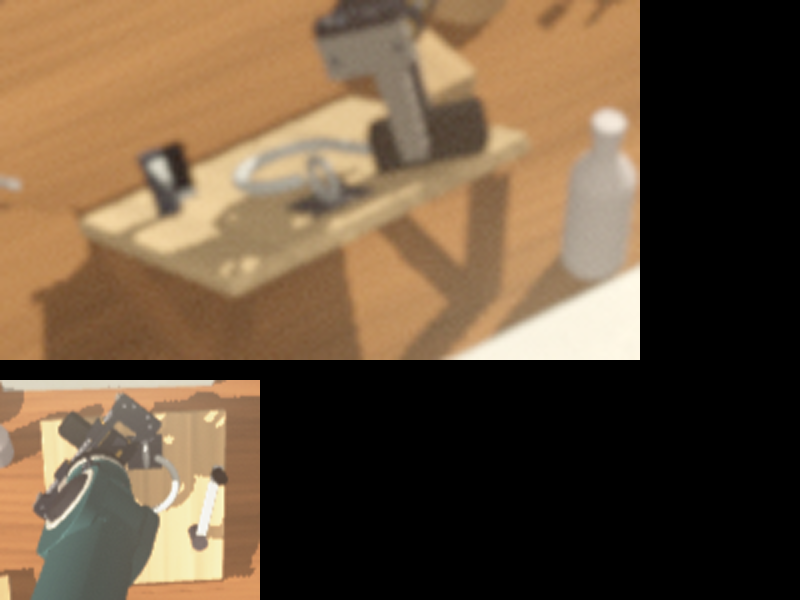

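The scene crop shows the hook tip at about (303,183), just right of the ring at about (323,180). Their relative offset matches the prediction, so I'll follow the arc.

Request:
{"name": "send_rows", "arguments": {
  "plan": [
    {"dx":-0.012,"dy":0,"dz":-0.001,"wx":0,"wy":-7.2,"wz":0},
    {"dx":-0.024,"dy":0,"dz":-0.003,"wx":0,"wy":-14.4,"wz":0},
    {"dx":-0.036,"dy":0,"dz":-0.007,"wx":0,"wy":-21.7,"wz":0},
    {"dx":-0.047,"dy":0,"dz":-0.012,"wx":0,"wy":-28.9,"wz":0},
    {"dx":-0.057,"dy":0,"dz":-0.018,"wx":0,"wy":-36.1,"wz":0},
    {"dx":-0.057,"dy":0,"dz":-0.018,"wx":0,"wy":-36.1,"wz":0}
  ]
}}

```text
t: 14.75
ee_pos: [0.5956, -0.0004, 0.1449]
eef_rot: [[0.867, 0.497, 0.04], [-0.053, 0.011, 0.999], [0.496, -0.868, 0.036]]
contact_force: [0.3, -0.0, -2.4]
finger_gap: 0.0341
```

```bash
python3 - <<'E'
from h import *
o=get_obs();v=rack();print(o['t'],o['finger_gap'],np.round(o['q'],2),o['contact_force'],o['ft_torque'],rel(*hk(v,-93.9,4.5)))
a=grab_frame('scene')[190:280,200:360]
a=cv2.resize(a,None,fx=4,fy=4,interpolation=cv2.INTER_CUBIC);cv2.imwrite('pics/s6.png',a)
prow([rel(*hk(v,ph,4.5),o) for ph in np.linspace(-93.9,0,13)[1:]])
E
```

```text
14.75 0.034136644615720066 [-0.44  0.29  0.43  2.23 -0.68  0.16  0.54] [ 0.28899932 -0.03356986 -2.39737647] [-0.00525264  0.84757748 -0.01954387] {'dx': 0.0018, 'dy': 0.0005, 'dz': -0.0005, 'wx': -0.1, 'wy': -0.1, 'wz': -0.2}
[{"dx": -0.0114, "dy": 0.0006, "dz": -0.0014, "wx": -0.1, "wy": -8, "wz": -0.2}, {"dx": -0.0243, "dy": 0.0006, "dz": -0.0041, "wx": -0.1, "wy": -15.8, "wz": -0.2}, {"dx": -0.0367, "dy": 0.0006, "dz": -0.0085, "wx": -0.1, "wy": -23.6, "wz": -0.2}, {"dx": -0.0483, "dy": 0.0007, "dz": -0.0146, "wx": -0.1, "wy": -31.4, "wz": -0.2}, {"dx": -0.0591, "dy": 0.0007, "dz": -0.0222, "wx": -0.1, "wy": -39.3, "wz": -0.2}, {"dx": -0.0687, "dy": 0.0007, "dz": -0.0313, "wx": -0.1, "wy": -47.1, "wz": -0.2}, {"dx": -0.077, "dy": 0.0007, "dz": -0.0415, "wx": -0.2, "wy": -54.9, "wz": -0.1}, {"dx": -0.0838, "dy": 0.0007, "dz": -0.0528, "wx": -0.2, "wy": -62.7, "wz": -0.1}, {"dx": -0.089, "dy": 0.0007, "dz": -0.0648, "wx": -0.2, "wy": -70.6, "wz": -0.1}, {"dx": -0.0925, "dy": 0.0007, "dz": -0.0775, "wx": -0.2, "wy": -78.4, "wz": -0.1}, {"dx": -0.0943, "dy": 0.0007, "dz": -0.0906, "wx": -0.2, "wy": -86.2, "wz": -0.1}, {"dx": -0.0943, "dy": 0.0007, "dz": -0.1038, "wx": -0.2, "wy": -94, "wz": -0.1}]
```

View pics/s6.png

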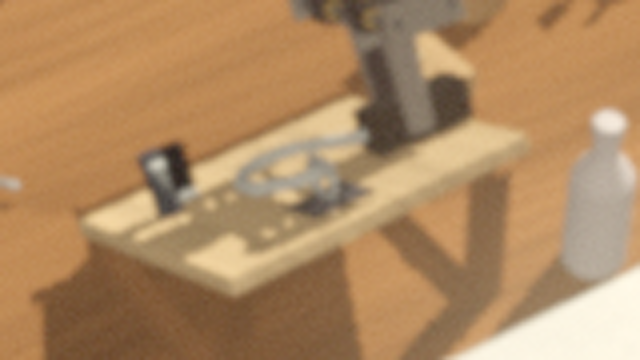

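The tip now appears to be in the ring, with no contact force. q6 is near its limit, so I'll continue in smaller steps and watch it.

Request:
{"name": "send_rows", "arguments": {
  "plan": [
    {"dx":-0.0114,"dy":0,"dz":-0.0014,"wx":0,"wy":-8,"wz":0},
    {"dx":-0.0243,"dy":0,"dz":-0.004,"wx":0,"wy":-15.8,"wz":0},
    {"dx":-0.0367,"dy":0,"dz":-0.0085,"wx":0,"wy":-23.6,"wz":-0.1},
    {"dx":-0.0483,"dy":0,"dz":-0.0146,"wx":0,"wy":-31.4,"wz":-0.2}
  ]
}}

```text
t: 15.3
ee_pos: [0.5582, -0.0116, 0.126]
eef_rot: [[0.78, 0.496, -0.381], [0.433, 0.011, 0.901], [0.451, -0.868, -0.206]]
contact_force: [0.6, -2.5, -6.9]
finger_gap: 0.0339
```

```bash
python3 - <<'E'
from h import *
o=get_obs();v=rack();print(o['t'],o['finger_gap'],np.round(o['q'],3),o['contact_force'],o['ft_torque'],rel(*hk(v,-62.6,4.5)))
prow([rel(*hk(v,ph,4.5),o) for ph in np.linspace(-62.6,0,9)[1:]])
E
```

```text
15.3 0.033871531181866095 [-0.529  0.285  0.553  2.329 -1.274  0.149  1.649] [ 0.61863317 -2.47516969 -6.91646566] [-0.05120495  1.47269886 -0.36304547] {'dx': -0.0069, 'dy': 0.003, 'dz': 0.0024, 'wx': -0.2, 'wy': -2.7, 'wz': -0.2}
[{"dx": -0.0199, "dy": 0.003, "dz": 0.0008, "wx": -0.2, "wy": -10.5, "wz": -0.2}, {"dx": -0.0327, "dy": 0.003, "dz": -0.0025, "wx": -0.2, "wy": -18.4, "wz": -0.2}, {"dx": -0.0449, "dy": 0.003, "dz": -0.0074, "wx": -0.2, "wy": -26.2, "wz": -0.1}, {"dx": -0.0563, "dy": 0.0031, "dz": -0.0141, "wx": -0.2, "wy": -34, "wz": -0.1}, {"dx": -0.0667, "dy": 0.0031, "dz": -0.0221, "wx": -0.2, "wy": -41.8, "wz": -0.1}, {"dx": -0.0758, "dy": 0.0031, "dz": -0.0316, "wx": -0.2, "wy": -49.7, "wz": -0.1}, {"dx": -0.0837, "dy": 0.0031, "dz": -0.0422, "wx": -0.3, "wy": -57.5, "wz": -0.1}, {"dx": -0.09, "dy": 0.0031, "dz": -0.0537, "wx": -0.3, "wy": -65.3, "wz": -0.1}]
```

q6 has reached its lower limit and the arm lagged about 7 mm. Before going on, I'll fit a kinematic model to the logged (q, pose) pairs, to see which tilts are feasible for the rest of the arc.

```bash
cat > kin.py <<'E'
from h import *
D=[([-1.37698518,0.46820472,-0.0116574,1.60342484,0.00599321,1.07139793,-0.0563325],[.15241,.63140,.21383],[[.23465,-.00025,-.97208],[.97208,-.00138,.23465],[-.0014,-1,-.0001]]),
([-0.2054304,-0.26035583,-0.35674323,2.43431026,0.1037505,0.53363323,-0.39764142],[0.3557,0.1537,0.2386],[[0.874,0.418,-0.247],[0.226,0.099,0.969],[0.429,-0.903,-0.008]]),
([-0.14286209,-0.04695062,0.25817142,2.40524669,-0.22089326,0.27113879,0.34191375],[0.4748,-0.0668,0.2046],[[0.867,0.498,-0.026],[0.023,0.012,1.0],[0.498,-0.867,-0.001]]),
([-0.52,0.24,0.8,2.25,-0.99,0.36,0.25],[0.5707,-0.1033,0.1776],[[0.57,0.497,0.654],[-0.761,0.02,0.649],[0.31,-0.868,0.389]]),
([-0.44,0.38,0.98,2.14,-1.16,0.58,-0.41],[0.5922,-0.1968,0.1854],[[-0.181,0.5,0.847],[-0.977,0.008,-0.214],[-0.113,-0.866,0.487]]),
([-1.08,-0.05,0.85,2.04,-0.04,0.99,-0.68],[0.4712,0.0994,0.3006],[[0.888,0.124,0.443],[-0.455,0.099,0.885],[0.066,-0.987,0.144]]),
([-0.99,0.38,0.47,1.75,-0.26,1.03,0.86],[0.4983,0.3421,0.2261],[[0.284,-0.008,-0.959],[0.957,0.058,0.283],[0.053,-0.998,0.024]]),
([-0.88,0.41,0.29,1.74,-0.14,1.0,1.63],[0.5002,0.3455,0.2013],[[-0.566,0.002,-0.824],[0.824,0.002,-0.566],[0.001,-1.0,-0.003]]),
([-0.82,0.66,0.21,1.86,-0.22,0.64,1.74],[0.4924,0.3439,0.0094],[[-0.609,-0.001,-0.793],[0.793,0.0,-0.609],[0.001,-1.0,0.0]]),
([-0.96,0.21,0.62,1.81,-0.13,1.17,0.55],[0.5017,0.1968,0.2986],[[0.657,-0.003,-0.754],[0.754,0,0.657],[-0.002,-1.0,0.002]]),
([-0.79,0.2,0.87,2.14,-0.51,0.39,-0.21],[0.6167,-0.0175,0.2319],[[0.683,0.502,0.531],[-0.621,0.017,0.783],[0.384,-0.865,0.324]]),
([-0.55,0.34,0.64,2.11,-0.79,0.3,0.04],[0.6448,-0.0227,0.1732],[[0.676,0.498,0.542],[-0.63,0.011,0.776],[0.381,-0.867,0.321]]),
([-0.44,0.29,0.43,2.23,-0.68,0.16,0.54],[0.5956,-0.0004,0.1449],[[0.867,0.497,0.04],[-0.053,0.011,0.999],[0.496,-0.868,0.036]]),
([-0.529,0.285,0.553,2.329,-1.274,0.149,1.649],[0.5582,-0.0116,0.126],[[0.78,0.496,-0.381],[0.433,0.011,0.901],[0.451,-0.868,-0.206]])]
# planar-at-zero arm: z,y,z,y,z,y,z axes with lengths/offsets; unknown offsets, signs
def fk(q,P,sg):
    off=P[:7];L=P[7:16];th=sg*np.asarray(q)+off
    T=np.eye(4)
    def go(ax,a,t):
        nonlocal T;M=np.eye(4);M[:3,:3]=Rn.from_euler(ax,a).as_matrix();M[:3,3]=M[:3,:3]@np.array(t);T=T@M
    go('z',th[0],[0,0,L[0]]);go('y',th[1],[0,0,L[1]]);go('z',th[2],[L[2],0,0]);go('y',th[3],[L[3],0,L[4]]);go('z',th[4],[0,0,0]);go('y',th[5],[L[5],0,0]);go('z',th[6],[0,0,L[6]])
    T=T.copy();R=T[:3,:3]@np.array([[1,0,0],[0,0,1],[0,-1,0]]).T.T
    # tool y = flange z, tool x = flange x
    F=T[:3,:3];R=np.c_[F[:,0],F[:,2],-F[:,1]];return R,T[:3,3]
def res(P,sg,D=D):
    r=[]
    for q,p,R in D:
        A,b=fk(q,P,sg);r+=[(b-p)*5,(A-np.array(R)).ravel()]
    return np.concatenate([np.ravel(x) for x in r])
E
cat > fit.py <<'E'
from kin import *
import itertools,time
best=None;t0=time.time()
cand=[]
for sg in itertools.product([1,-1],repeat=7):
    if sg[1]<0: continue
    sg=np.array(sg)
    for o1 in(0,np.pi):
      for o7 in (0,np.pi/2,np.pi,-np.pi/2):
        for o5 in (0,np.pi):
          P=np.r_[o1,0,0,0,o5,0,o7,.27,.3,.05,-.05,.35,.07,.27,0,0]
          cand.append((np.sum(res(P,sg)[3:]**2),sg,P))
cand.sort(key=lambda c:c[0])
for c,sg,P in cand[:25]:
    r=least_squares(res,P,args=(sg,),max_nfev=40)
    if best is None or r.cost<best[0]: best=(r.cost,sg,r.x);print(r.cost,sg,r.x.round(3),round(time.time()-t0))
json.dump(dict(sg=best[1].tolist(),P=best[2].tolist()),open('kin.json','w'))
r=res(best[2],best[1]).reshape(-1,12);print((np.abs(r[:,:3])/5*1000).max(1).round(1),np.abs(r[:,3:]).max(1).round(3))
E
timeout 200 python3 fit.py
```

```text
0.016577205676693407 [-1  1 -1  1 -1 -1 -1] [-5.300e-02 -6.000e-03 -3.000e-03 -8.000e-03  3.148e+00 -2.200e-02
 -5.700e-02  3.330e-01  5.330e-01  4.000e-03  2.000e-02  4.870e-01
 -0.000e+00  3.510e-01  0.000e+00  0.000e+00] 6
0.016577205672091307 [-1  1 -1 -1 -1 -1 -1] [ 6.231e+00 -6.000e-03 -3.145e+00  8.000e-03  7.000e-03 -2.200e-02
 -5.700e-02  3.330e-01  5.330e-01 -4.000e-03 -2.000e-02  4.870e-01
 -0.000e+00  3.510e-01  0.000e+00  0.000e+00] 11
0.01657720566871385 [-1  1 -1  1  1  1 -1] [-5.300e-02 -6.000e-03 -3.000e-03 -3.150e+00 -7.000e-03  3.164e+00
  3.085e+00  3.330e-01  5.330e-01  4.000e-03 -2.000e-02 -4.870e-01
  0.000e+00  3.510e-01  0.000e+00  0.000e+00] 16
0.01657720566850347 [-1  1 -1  1 -1  1 -1] [-5.300e-02 -6.000e-03 -3.000e-03 -8.000e-03  6.290e+00  2.200e-02
 -3.198e+00  3.330e-01  5.330e-01  4.000e-03  2.000e-02  4.870e-01
  0.000e+00  3.510e-01  0.000e+00  0.000e+00] 55
[ 9.2 13.4  9.5  4.6  3.9 14.   4.4  3.9  3.9  8.2  8.5  4.3  1.4  5.2] [0.008 0.027 0.019 0.012 0.013 0.008 0.011 0.01  0.009 0.014 0.012 0.014
 0.013 0.007]
```

The model fits well. It is an arm with a spherical wrist, good to about 1 cm. Next I'll check feasibility of the final poses against tilt.

```bash
cat >> kin.py <<'E'
k=json.load(open('kin.json'));KP,KS=np.array(k['P']),np.array(k['sg'])
lo=np.array([-2.53,-.31,-1.57,.28,-1.29,.15,-2.92]);hi=np.array([2.53,2.02,1.55,2.44,4.43,1.84,2.92])
def tilted(v,phi,h,tau): # tilt about ring's y axis lifting the grip by tau deg
    R,p=hk(v,phi,h);F,c=rackF(v);Q=F@Rn.from_euler('y',tau,degrees=True).as_matrix()@F.T
    return Q@R,c+Q@(p-c)
def ik(R,p,q0):
    f=lambda q:np.r_[(fk(q,KP,KS)[1]-p)*20,(fk(q,KP,KS)[0]-R).ravel()*5,(q-q0)*1e-3]
    s=least_squares(f,np.clip(q0,lo+.02,hi-.02),bounds=(lo+.015,hi-.015),max_nfev=60);return s.x,np.linalg.norm(s.fun[:12])
E
timeout 250 python3 - <<'E'
from kin import *
v=rack();q0=np.array([-0.529,0.285,0.553,2.329,-1.274,0.149,1.649])
print(fk(q0,KP,KS)[1],tilted(v,-60,4.5,10)[1]-hk(v,-60,4.5)[1])
seeds=[q0,np.array([-.14,-.05,.26,2.4,-.22,.27,1.6]),np.array([.3,0,-.3,2.4,.5,.3,1.6]),np.array([.6,.3,-.6,2.3,1.3,.3,1.]),np.array([.6,.3,-.6,2.3,2.5,.5,-1]),np.array([-.5,.3,.6,2.3,3.,.5,-1.5])]
for phi in(-62.6,-30,0):
  for tau in(0,6,12):
    out=[]
    for s in seeds:
      q,e=ik(*tilted(v,phi,4.5 if phi else 1,tau),s); out.append((round(e,3),q.round(2).tolist()))
    out.sort(key=lambda a:a[0]);print(phi,tau,*out[:3],sep='\n   ')
E
```

```text
[ 0.5578109  -0.00644405  0.12770613] [-0.00714742 -0.00014297  0.01363969]
-62.6
   0
   (np.float64(0.0), [0.64, 0.34, -0.74, 2.34, 1.42, 0.17, -0.88])
   (np.float64(0.0), [0.64, 0.34, -0.74, 2.34, 1.42, 0.17, -0.88])
   (np.float64(0.0), [0.9, 0.46, -1.06, 2.34, 1.54, 0.33, -0.94])
-62.6
   6
   (np.float64(0.0), [-0.57, 0.29, 0.63, 2.27, -0.73, 0.27, 1.16])
   (np.float64(0.0), [-0.34, 0.26, 0.36, 2.27, -0.47, 0.23, 0.93])
   (np.float64(0.0), [0.09, 0.25, -0.12, 2.27, 0.03, 0.2, 0.46])
-62.6
   12
   (np.float64(0.0), [-0.71, 0.34, 0.8, 2.19, -0.59, 0.46, 1.01])
   (np.float64(0.0), [-0.4, 0.27, 0.43, 2.19, -0.32, 0.4, 0.77])
   (np.float64(0.0), [0.11, 0.25, -0.15, 2.19, 0.06, 0.38, 0.43])
-30
   0
   (np.float64(0.0), [0.94, 0.43, -0.96, 2.41, 1.77, 0.23, -0.52])
   (np.float64(0.0), [0.97, 0.44, -1.0, 2.41, 1.77, 0.25, -0.51])
   (np.float64(0.0), [0.96, 0.44, -0.99, 2.41, 1.77, 0.24, -0.51])
-30
   6
   (np.float64(0.0), [-0.42, 0.27, 0.57, 2.34, -0.92, 0.24, 2.03])
   (np.float64(0.0), [0.0, 0.24, 0.1, 2.34, -0.49, 0.17, 1.63])
   (np.float64(0.0), [0.63, 0.28, -0.6, 2.34, 0.51, 0.17, 0.67])
-30
   12
   (np.float64(0.0), [-0.59, 0.29, 0.75, 2.27, -0.63, 0.41, 1.72])
   (np.float64(0.0), [-0.17, 0.23, 0.27, 2.27, -0.3, 0.35, 1.42])
   (np.float64(0.0), [0.38, 0.23, -0.34, 2.27, 0.1, 0.33, 1.05])
0
   0
   (np.float64(0.0), [1.12, 0.5, -1.02, 2.41, 1.81, 0.23, 0.12])
   (np.float64(0.0), [1.12, 0.5, -1.01, 2.41, 1.81, 0.22, 0.11])
   (np.float64(0.0), [1.04, 0.45, -0.92, 2.41, 1.87, 0.17, 0.04])
0
   6
   (np.float64(0.0), [0.17, 0.26, 0.05, 2.34, -0.72, 0.18, 2.5])
   (np.float64(0.0), [0.26, 0.26, -0.04, 2.34, -0.62, 0.17, 2.4])
   (np.float64(0.0), [0.89, 0.34, -0.76, 2.34, 0.63, 0.17, 1.21])
0
   12
   (np.float64(0.0), [-0.23, 0.26, 0.48, 2.27, -0.55, 0.38, 2.3])
   (np.float64(0.0), [0.45, 0.25, -0.28, 2.27, -0.04, 0.32, 1.82])
   (np.float64(0.0), [0.59, 0.26, -0.44, 2.27, 0.08, 0.32, 1.7])
```

Tilting the hook about the ring's axis by about 10° (grip lifted) keeps the joints clear of their limits, and the bar stays along that axis. I'll tilt first, finish the arc tilted, and lower at the end.

```bash
python3 - <<'E'
from kin import *
v=rack();prow([rel(*tilted(v,-64,4.5,t)) for t in(3,6,9,11)])
E
```

```text
[{"dx": -0.0046, "dy": -0.0014, "dz": 0.0025, "wx": 1.1, "wy": -1.3, "wz": 2.5}, {"dx": -0.0045, "dy": -0.0057, "dz": 0.0025, "wx": 2.4, "wy": -1.3, "wz": 5.2}, {"dx": -0.0042, "dy": -0.01, "dz": 0.0023, "wx": 3.7, "wy": -1.3, "wz": 7.9}, {"dx": -0.0039, "dy": -0.0128, "dz": 0.0022, "wx": 4.5, "wy": -1.3, "wz": 9.8}]
```

Request:
{"name": "send_rows", "arguments": {
  "plan": [
    {"dx":0,"dy":-0.004,"dz":0,"wx":1.2,"wy":0,"wz":2.6},
    {"dx":0,"dy":-0.008,"dz":0,"wx":2.4,"wy":0,"wz":5.2},
    {"dx":0,"dy":-0.012,"dz":0,"wx":3.6,"wy":0,"wz":8},
    {"dx":0,"dy":-0.015,"dz":0,"wx":4.6,"wy":0,"wz":10},
    {"dx":0,"dy":-0.015,"dz":0,"wx":4.6,"wy":0,"wz":10}
  ]
}}

```text
t: 15.92
ee_pos: [0.551, -0.0117, 0.1391]
eef_rot: [[0.853, 0.321, -0.412], [0.432, 0.008, 0.902], [0.293, -0.947, -0.132]]
contact_force: [1.4, -1.1, -4.5]
finger_gap: 0.0336
```

```bash
python3 - <<'E'
from kin import *
v=rack();o=get_obs();print(o['t'],o['finger_gap'],np.round(o['q'],3),o['contact_force'],o['ft_torque'],rel(*tilted(v,-62.6,4.5,11)))
prow([rel(*tilted(v,ph,4.5,11),o) for ph in np.linspace(-62.6,0,9)[1:]])
E
```

```text
15.925 0.03364830209903893 [-0.866  0.38   0.991  2.211 -0.768  0.494  1.132] [ 1.40934806 -1.09155799 -4.52529005] [0.01585207 0.65705174 0.02145845] {'dx': -0.0061, 'dy': 0.003, 'dz': 0.0019, 'wx': -0.2, 'wy': -2.9, 'wz': -0.2}
[{"dx": -0.0191, "dy": 0.003, "dz": 0.0003, "wx": -0.2, "wy": -10.7, "wz": -0.2}, {"dx": -0.0319, "dy": 0.0031, "dz": -0.003, "wx": -0.2, "wy": -18.5, "wz": -0.2}, {"dx": -0.044, "dy": 0.0031, "dz": -0.008, "wx": -0.2, "wy": -26.4, "wz": -0.1}, {"dx": -0.0554, "dy": 0.0031, "dz": -0.0147, "wx": -0.2, "wy": -34.2, "wz": -0.1}, {"dx": -0.0658, "dy": 0.0031, "dz": -0.0228, "wx": -0.2, "wy": -42, "wz": -0.1}, {"dx": -0.0749, "dy": 0.0031, "dz": -0.0323, "wx": -0.3, "wy": -49.8, "wz": -0.1}, {"dx": -0.0827, "dy": 0.0031, "dz": -0.0429, "wx": -0.3, "wy": -57.7, "wz": -0.1}, {"dx": -0.089, "dy": 0.0031, "dz": -0.0545, "wx": -0.3, "wy": -65.5, "wz": -0.1}]
```

Request:
{"name": "send_rows", "arguments": {
  "plan": [
    {"dx":-0.006,"dy":0.004,"dz":0.002,"wx":0,"wy":-3,"wz":0},
    {"dx":-0.019,"dy":0.004,"dz":0,"wx":0,"wy":-10.7,"wz":-0.2},
    {"dx":-0.032,"dy":0.004,"dz":-0.003,"wx":0,"wy":-18.5,"wz":-0.2},
    {"dx":-0.044,"dy":0.004,"dz":-0.008,"wx":0,"wy":-26.4,"wz":-0.2},
    {"dx":-0.055,"dy":0.004,"dz":-0.015,"wx":0,"wy":-34.2,"wz":-0.2},
    {"dx":-0.055,"dy":0.004,"dz":-0.015,"wx":0,"wy":-34.2,"wz":-0.2}
  ]
}}

```text
t: 16.68
ee_pos: [0.5106, -0.0499, 0.1211]
eef_rot: [[0.476, 0.324, -0.818], [0.862, 0.011, 0.506], [0.173, -0.946, -0.274]]
contact_force: [-0.5, -0.3, -2.4]
finger_gap: 0.0337
```

```bash
python3 - <<'E'
from kin import *
v=rack();o=get_obs();print(o['t'],o['finger_gap'],np.round(o['q'],3),o['contact_force'],o['ft_torque'],rel(*tilted(v,-31.3,3.5,11)))
prow([rel(*tilted(v,ph,3.5,11),o) for ph in np.linspace(-31.3,0,5)[1:]])
E
```

```text
16.675 0.03372063065643574 [-0.617  0.286  0.769  2.298 -0.693  0.382  1.756] [-0.47758927 -0.29669424 -2.39137508] [ 0.0769458   0.65866696 -0.00626753] {'dx': 0.0011, 'dy': 0.0003, 'dz': 0.0002, 'wx': -0.2, 'wy': -0.2, 'wz': 0.2}
[{"dx": -0.012, "dy": 0.0003, "dz": -0.0007, "wx": -0.2, "wy": -8, "wz": 0.2}, {"dx": -0.0249, "dy": 0.0002, "dz": -0.0035, "wx": -0.2, "wy": -15.9, "wz": 0.2}, {"dx": -0.0373, "dy": 0.0002, "dz": -0.0079, "wx": -0.2, "wy": -23.7, "wz": 0.2}, {"dx": -0.049, "dy": 0.0001, "dz": -0.014, "wx": -0.2, "wy": -31.5, "wz": 0.2}]
```

Free of contact and on track, so I'll finish the arc.

Request:
{"name": "send_rows", "arguments": {
  "plan": [
    {"dx":-0.012,"dy":0,"dz":-0.001,"wx":-0.2,"wy":-8,"wz":0.2},
    {"dx":-0.025,"dy":0,"dz":-0.0035,"wx":-0.2,"wy":-16,"wz":0.2},
    {"dx":-0.037,"dy":0,"dz":-0.008,"wx":-0.2,"wy":-23.7,"wz":0.2},
    {"dx":-0.049,"dy":0,"dz":-0.014,"wx":-0.2,"wy":-31.5,"wz":0.2},
    {"dx":-0.049,"dy":0,"dz":-0.014,"wx":-0.2,"wy":-31.5,"wz":0.2},
    {"dx":-0.049,"dy":0,"dz":-0.014,"wx":-0.2,"wy":-31.5,"wz":0.2}
  ]
}}

```text
t: 17.42
ee_pos: [0.4992, -0.0979, 0.1161]
eef_rot: [[-0.021, 0.325, -0.946], [1.0, 0.007, -0.02], [0.0, -0.946, -0.325]]
contact_force: [0.1, -0.6, -2.7]
finger_gap: 0.0341
```

```bash
python3 - <<'E'
from kin import *
v=rack();o=get_obs();print(o['t'],o['finger_gap'],np.round(o['q'],3),o['contact_force'],o['ft_torque'])
prow([rel(*tilted(v,0,h,t),o) for h,t in((3,11),(2,9),(1,7),(0,5.5),(-5,5.5))])
a=cv2.resize(grab_frame('scene')[190:280,200:360],None,fx=4,fy=4,interpolation=cv2.INTER_CUBIC)
c=np.zeros((600,760,3),np.uint8);c[:360,:640]=a
b=cv2.resize(grab_frame('top')[120:230,240:370],None,fx=2,fy=2,interpolation=cv2.INTER_CUBIC);c[370:590,:260]=b
cv2.imwrite('pics/s7.png',c)
E
```

```text
17.425 0.03409194251073057 [-0.336  0.264  0.574  2.299 -0.648  0.359  2.372] [ 0.10363403 -0.57418622 -2.69248493] [0.06872153 0.61347964 0.02408846]
[{"dx": -0.0013, "dy": 0.0002, "dz": 0.0003, "wx": -0, "wy": 0.1, "wz": 0}, {"dx": -0.0013, "dy": 0.006, "dz": -0, "wx": -2, "wy": 0.1, "wz": 0}, {"dx": -0.0013, "dy": 0.0117, "dz": -0.0006, "wx": -4, "wy": 0.1, "wz": 0}, {"dx": -0.0013, "dy": 0.0162, "dz": -0.0012, "wx": -5.5, "wy": 0.1, "wz": 0}, {"dx": -0.0013, "dy": 0.0212, "dz": -0.0017, "wx": -5.5, "wy": 0.1, "wz": 0}]
```

View pics/s7.png

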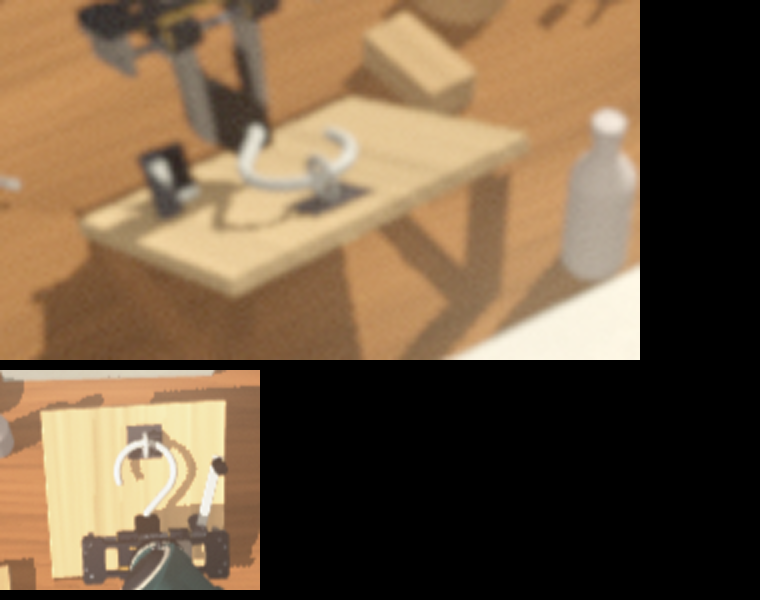

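The crook sits in the ring at about (322,180) in the scene crop, with the tip to its left and the grip pointing down the slope. I'll lower it.

Request:
{"name": "send_rows", "arguments": {
  "plan": [
    {"dx":-0.001,"dy":0.004,"dz":0,"wx":-1.5,"wy":0,"wz":0},
    {"dx":-0.001,"dy":0.008,"dz":0,"wx":-3,"wy":0,"wz":0},
    {"dx":-0.001,"dy":0.012,"dz":-0.0005,"wx":-4,"wy":0,"wz":0},
    {"dx":-0.001,"dy":0.012,"dz":-0.0005,"wx":-4,"wy":0,"wz":0}
  ]
}}

```text
t: 18.02
ee_pos: [0.5029, -0.0989, 0.1045]
eef_rot: [[-0.023, 0.389, -0.921], [1.0, 0.009, -0.022], [-0.0, -0.921, -0.389]]
contact_force: [0.8, -0.2, -3.0]
finger_gap: 0.0333
```

```bash
python3 - <<'E'
from kin import *
v=rack();o=get_obs();print(o['t'],o['finger_gap'],np.round(o['q'],3),o['contact_force'],o['ft_torque'])
prow([rel(*tilted(v,0,h,t),o) for h,t in((1,7),(0,5.5),(-5,5.5),(0,0))])
E
```

```text
18.025 0.033326343579485905 [-0.167  0.269  0.391  2.338 -0.868  0.243  2.602] [ 0.7963836  -0.18274043 -2.95093377] [-0.01911322  0.82177777 -0.00405565]
[{"dx": -0.0003, "dy": -0.0005, "dz": -0.0009, "wx": -0.1, "wy": 0.2, "wz": 0.1}, {"dx": -0.0003, "dy": 0.0041, "dz": -0.0012, "wx": -1.6, "wy": 0.2, "wz": 0.1}, {"dx": -0.0003, "dy": 0.0091, "dz": -0.0013, "wx": -1.6, "wy": 0.2, "wz": 0.1}, {"dx": -0.0003, "dy": 0.0171, "dz": -0.003, "wx": -7.1, "wy": 0.2, "wz": 0.1}]
```

Request:
{"name": "send_rows", "arguments": {
  "plan": [
    {"dx":0,"dy":0.003,"dz":-0.001,"wx":-1,"wy":0,"wz":0},
    {"dx":0,"dy":0.007,"dz":-0.001,"wx":-1,"wy":0,"wz":0},
    {"dx":0,"dy":0.007,"dz":-0.001,"wx":-1,"wy":0,"wz":0}
  ]
}}

```text
t: 18.4
ee_pos: [0.507, -0.0991, 0.0986]
eef_rot: [[-0.024, 0.405, -0.914], [1.0, 0.009, -0.022], [-0.001, -0.914, -0.405]]
contact_force: [-0.2, 0.1, -2.6]
finger_gap: 0.034
```

Request:
{"name": "send_rows", "arguments": {
  "plan": [
    {"dx":0,"dy":0,"dz":0,"wx":0,"wy":0,"wz":0},
    {"dx":0,"dy":0.003,"dz":0,"wx":0,"wy":0,"wz":0},
    {"dx":0,"dy":0.006,"dz":-0.001,"wx":0,"wy":0,"wz":0},
    {"dx":0,"dy":0.006,"dz":-0.001,"wx":0,"wy":0,"wz":0}
  ],
  "squeeze": 5
}}

```text
t: 18.9
ee_pos: [0.51, -0.0991, 0.0933]
eef_rot: [[-0.024, 0.405, -0.914], [1.0, 0.009, -0.023], [-0.001, -0.914, -0.405]]
contact_force: [-1.3, -0.1, -2.9]
finger_gap: 0.0339
```

```bash
python3 - <<'E'
from kin import *
v=rack();o=get_obs();print(o['t'],o['finger_gap'],np.round(o['q'],3),o['contact_force'],o['ft_torque'])
prow([rel(*tilted(v,0,h,t),o) for h,t in((0,0),)])
E
```

```text
18.9 0.033949236073281874 [-0.069  0.298  0.282  2.336 -1.     0.196  2.736] [-1.33488799 -0.05692218 -2.94011357] [0.04393628 1.01821391 0.04227825]
[{"dx": 0.0001, "dy": 0.0041, "dz": -0.0008, "wx": -6.1, "wy": 0.2, "wz": 0.1}]
```

Request:
{"name": "send_rows", "arguments": {
  "plan": [
    {"dx":0,"dy":0,"dz":0,"wx":0,"wy":0,"wz":0},
    {"dx":0,"dy":0,"dz":0,"wx":0,"wy":0,"wz":0},
    {"dx":0,"dy":0,"dz":0,"wx":0,"wy":0,"wz":0},
    {"dx":0,"dy":-0.02,"dz":0,"wx":0,"wy":0,"wz":0},
    {"dx":0,"dy":-0.06,"dz":0,"wx":2,"wy":0,"wz":0},
    {"dx":0,"dy":-0.1,"dz":0,"wx":6,"wy":0,"wz":0},
    {"dx":0,"dy":-0.12,"dz":0,"wx":6,"wy":0,"wz":0},
    {"dx":0,"dy":-0.12,"dz":0,"wx":6,"wy":0,"wz":0}
  ],
  "grip": 0.054
}}

```text
t: 19.9
ee_pos: [0.463, -0.0996, 0.2056]
eef_rot: [[-0.026, 0.313, -0.949], [1.0, 0.01, -0.024], [0.001, -0.95, -0.313]]
contact_force: [0.7, 0.7, -0.2]
finger_gap: 0.0542
```

```bash
python3 - <<'E'
from kin import *
v=rack();o=get_obs();print(o['t'],o['finger_gap'],np.round(o['q'],3),o['contact_force'],o['ee_pos'])
p=camera_params('wrist');cv2.imwrite('pics/w8.png',grab_frame('wrist'))
print(proj(p,[S(v,-147,0,36),S(v,-104,0,36),S(v,-190,0,36),S(v,0,0,18),S(v,-24,-106+0,81),S(v,-125,-72,47)],o).round().tolist())
json.dump({k:np.array(o[k]).tolist() for k in('ee_pos','eef_rot')},open('o8.json','w'))
E
```

```text
19.9 0.05418408038330156 [-0.65  -0.021  0.856  2.294 -0.11   0.555  1.89 ] [ 0.7276334   0.67214157 -0.18050446] [ 0.46303417 -0.09957092  0.20557293]
[[282.0, 210.0], [282.0, 258.0], [282.0, 161.0], [282.0, 361.0], [144.0, 373.0], [198.0, 236.0]]
```

View pics/w8.png

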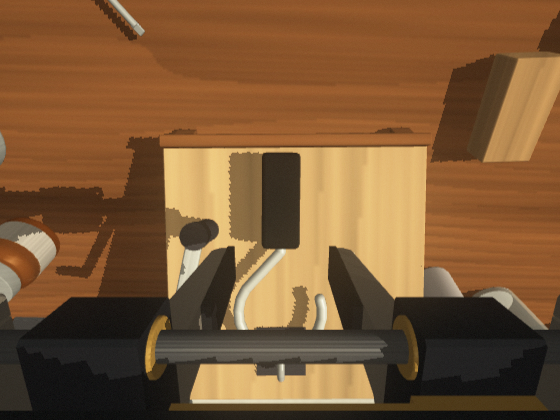

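The hook hangs in the ring with its grip flat and pointing straight down the slope: grip top (262–300, 153–248), crook in the ring at about (281,372). It slid about 7 mm, which is the play in the ring. Now I'll turn the tool and go back to the knob.

Request:
{"name": "send_rows", "arguments": {
  "plan": [
    {"dx":0,"dy":-0.01,"dz":0,"wx":0,"wy":10,"wz":0},
    {"dx":0,"dy":-0.02,"dz":0,"wx":0,"wy":20,"wz":0},
    {"dx":0,"dy":-0.02,"dz":-0.01,"wx":0,"wy":30,"wz":0},
    {"dx":0,"dy":-0.02,"dz":-0.02,"wx":0,"wy":40,"wz":0},
    {"dx":0,"dy":-0.02,"dz":-0.03,"wx":0,"wy":50,"wz":0},
    {"dx":0,"dy":-0.02,"dz":-0.04,"wx":0,"wy":60,"wz":0},
    {"dx":0,"dy":-0.02,"dz":-0.05,"wx":0,"wy":70,"wz":0},
    {"dx":0,"dy":-0.02,"dz":-0.06,"wx":0,"wy":80,"wz":0},
    {"dx":0,"dy":-0.02,"dz":-0.06,"wx":0,"wy":90,"wz":0},
    {"dx":0,"dy":-0.02,"dz":-0.06,"wx":0,"wy":100,"wz":0}
  ],
  "grip": 0.04
}}

```text
t: 21.2
ee_pos: [0.5121, -0.0988, 0.2392]
eef_rot: [[0.941, 0.306, 0.147], [-0.156, 0.006, 0.988], [0.301, -0.952, 0.054]]
contact_force: [0.5, 1.0, -0.1]
finger_gap: 0.0398
```

```bash
python3 - <<'E'
from kin import *
v=rack();o=get_obs();th=1.8
print(o['t'],np.round(o['q'],2),o['contact_force'],rel(toolR(v,-103.1),S(v,-125+105*np.sin(th),-72+105*np.cos(th),120)))
# knob check from pics/w2: top of knob seen at o2; also bar end in w8: cap (199,234) predicted (198,236)
E
```

```text
21.2 [-0.62  0.05  0.82  2.16 -0.16  0.66  0.16] [ 0.47246258  1.01891541 -0.14944703] {'dx': 0.0585, 'dy': 0.0101, 'dz': -0.0871, 'wx': 11.4, 'wy': 92.6, 'wz': -7.5}
```

Request:
{"name": "send_rows", "arguments": {
  "plan": [
    {"dx":0.01,"dy":0,"dz":-0.01,"wx":1,"wy":10,"wz":-1},
    {"dx":0.02,"dy":0,"dz":-0.02,"wx":2,"wy":20,"wz":-1.5},
    {"dx":0.03,"dy":0,"dz":-0.03,"wx":4,"wy":30,"wz":-2.5},
    {"dx":0.04,"dy":0,"dz":-0.05,"wx":5,"wy":40,"wz":-3},
    {"dx":0.05,"dy":0,"dz":-0.06,"wx":6,"wy":50,"wz":-4},
    {"dx":0.058,"dy":0,"dz":-0.07,"wx":7,"wy":60,"wz":-5},
    {"dx":0.058,"dy":0.005,"dz":-0.08,"wx":8,"wy":70,"wz":-6},
    {"dx":0.058,"dy":0.01,"dz":-0.087,"wx":10,"wy":80,"wz":-7},
    {"dx":0.058,"dy":0.01,"dz":-0.087,"wx":11.4,"wy":90,"wz":-7.5},
    {"dx":0.058,"dy":0.01,"dz":-0.087,"wx":11.4,"wy":92.6,"wz":-7.5}
  ]
}}

```text
t: 22.45
ee_pos: [0.5569, -0.194, 0.2424]
eef_rot: [[-0.174, 0.5, 0.848], [-0.978, 0.011, -0.207], [-0.113, -0.866, 0.487]]
contact_force: [-0.0, 0.1, -0.1]
finger_gap: 0.04
```

Request:
{"name": "send_rows", "arguments": {
  "plan": [
    {"dx":0,"dy":0,"dz":0,"wx":0,"wy":0,"wz":0}
  ]
}}

```text
t: 22.58
ee_pos: [0.5575, -0.1937, 0.243]
eef_rot: [[-0.171, 0.5, 0.849], [-0.979, 0.011, -0.203], [-0.111, -0.866, 0.488]]
contact_force: [0.5, -0.0, -0.1]
finger_gap: 0.0397
```

```bash
python3 - <<'E'
from kin import *
v=rack();o=get_obs();th=1.8;p=camera_params('wrist')
print(o['t'],np.round(o['q'],2),o['contact_force'],rel(toolR(v,-103.1),S(v,-125+105*np.sin(th),-72+105*np.cos(th),55)))
im=grab_frame('wrist');cv2.imwrite('pics/w9.png',im)
for t in(1.7,1.75,1.8,1.85): print(t,proj(p,[S(v,-125+105*np.sin(t),-72+105*np.cos(t),h) for h in(81,64)],o).round(1).tolist())
m=(im[:300].max(2)<75).astype(np.uint8);m[:,:200]=0;m[:,350:]=0
for y in range(200,300,8): print(y,''.join('.#'[int(k)] for k in m[y,200:350:2]))
E
```

```text
22.575 [-0.53  0.17  1.03  2.16 -0.78  0.55 -0.71] [ 0.45861495 -0.0366393  -0.11669582] {'dx': 0.0003, 'dy': 0.0653, 'dz': -0.0002, 'wx': -0.0, 'wy': 0.4, 'wz': -0.1}
1.7 [[264.8, 239.2], [265.9, 231.5]]
1.75 [[272.3, 238.7], [272.9, 231.0]]
1.8 [[279.8, 238.6], [279.9, 230.9]]
1.85 [[287.3, 238.8], [286.9, 231.1]]
200 #..........................................................................
208 ...........................................................................
216 ###....................................#####...............................
224 ....................................##########.............................
232 ...................................#.##########............................
240 ...................................############............................
248 ....................####...............####................####............
256 ..................######...................................#############...
264 .................#######..................................#################
272 ...............#########..................................#################
280 .........#....##########...................................################
288 ##.........############....................................################
296 .#####################......................................###############
```

The knob is centred between the open fingers at about column 282. I'll descend and work out the closing arc.

Request:
{"name": "send_rows", "arguments": {
  "plan": [
    {"dx":0,"dy":0.025,"dz":0,"wx":0,"wy":0,"wz":0},
    {"dx":0,"dy":0.05,"dz":0,"wx":0,"wy":0,"wz":0},
    {"dx":0,"dy":0.065,"dz":0,"wx":0,"wy":0,"wz":0},
    {"dx":0,"dy":0.065,"dz":0,"wx":0,"wy":0,"wz":0}
  ]
}}

```text
t: 23.12
ee_pos: [0.59, -0.193, 0.1864]
eef_rot: [[-0.17, 0.499, 0.849], [-0.979, 0.012, -0.203], [-0.111, -0.866, 0.487]]
contact_force: [-1.0, -0.3, 0.1]
finger_gap: 0.0401
```

Request:
{"name": "send_rows", "arguments": {
  "plan": [
    {"dx":0,"dy":0,"dz":0,"wx":0,"wy":0,"wz":0},
    {"dx":0,"dy":0,"dz":0,"wx":0,"wy":0,"wz":0}
  ],
  "grip": 0.026
}}

```text
t: 23.38
ee_pos: [0.5906, -0.193, 0.1889]
eef_rot: [[-0.17, 0.503, 0.847], [-0.979, 0.012, -0.204], [-0.113, -0.864, 0.49]]
contact_force: [0.4, 0.3, 0.2]
finger_gap: 0.026
```

```bash
python3 - <<'E'
from kin import *
v=rack();o=get_obs();print(o['t'],np.round(o['q'],2),o['contact_force'],o['finger_gap'])
prow([rel(toolR(v,-np.degrees(t)),S(v,-125+105*np.sin(t),-72+105*np.cos(t),55),o) for t in np.linspace(1.8,.675,10)[1:]])
q=np.array(o['q'])
for t in(1.2,.6,.3,0,-.06):
  q,e=ik(toolR(v,-np.degrees(t)),S(v,-125+105*np.sin(t),-72+105*np.cos(t),55),q);print(t,q.round(2),round(e,3))
E
```

```text
23.375 [-0.36  0.33  0.87  2.14 -1.09  0.53 -0.46] [0.39755548 0.28505569 0.24826664] 0.025998763146508678
[{"dx": -0.0125, "dy": 0.002, "dz": -0.0025, "wx": -0.2, "wy": -6.8, "wz": -0.1}, {"dx": -0.0254, "dy": 0.002, "dz": -0.0049, "wx": -0.2, "wy": -13.9, "wz": -0.1}, {"dx": -0.0379, "dy": 0.002, "dz": -0.0088, "wx": -0.2, "wy": -21.1, "wz": -0.1}, {"dx": -0.0498, "dy": 0.0021, "dz": -0.0143, "wx": -0.2, "wy": -28.3, "wz": -0.1}, {"dx": -0.0609, "dy": 0.0021, "dz": -0.0212, "wx": -0.2, "wy": -35.4, "wz": -0.1}, {"dx": -0.0711, "dy": 0.0021, "dz": -0.0295, "wx": -0.2, "wy": -42.6, "wz": -0.1}, {"dx": -0.0802, "dy": 0.0021, "dz": -0.0389, "wx": -0.2, "wy": -49.8, "wz": -0.1}, {"dx": -0.088, "dy": 0.0021, "dz": -0.0495, "wx": -0.2, "wy": -56.9, "wz": -0.1}, {"dx": -0.0945, "dy": 0.002, "dz": -0.0609, "wx": -0.2, "wy": -64.1, "wz": -0}]
1.2 [-0.41  0.27  0.76  2.19 -0.97  0.41 -0.06] 0.0
0.6 [-0.37  0.2   0.6   2.3  -0.95  0.27  0.47] 0.0
0.3 [-0.29  0.18  0.48  2.36 -1.03  0.21  0.85] 0.0
0 [-0.19  0.17  0.37  2.42 -1.23  0.16  1.36] 0.017
-0.06 [-0.15  0.17  0.34  2.42 -1.19  0.17  1.39] 0.102
```

Request:
{"name": "send_rows", "arguments": {
  "plan": [
    {"dx":-0.0125,"dy":0.001,"dz":-0.0025,"wx":0,"wy":-6.8,"wz":0},
    {"dx":-0.025,"dy":0.001,"dz":-0.005,"wx":0,"wy":-14,"wz":0},
    {"dx":-0.038,"dy":0.001,"dz":-0.009,"wx":0,"wy":-21.1,"wz":0},
    {"dx":-0.05,"dy":0.001,"dz":-0.014,"wx":0,"wy":-28.3,"wz":0},
    {"dx":-0.061,"dy":0.001,"dz":-0.021,"wx":0,"wy":-35.4,"wz":0},
    {"dx":-0.071,"dy":0.001,"dz":-0.0295,"wx":0,"wy":-42.6,"wz":0},
    {"dx":-0.08,"dy":0.001,"dz":-0.039,"wx":0,"wy":-49.8,"wz":0},
    {"dx":-0.088,"dy":0.001,"dz":-0.0495,"wx":0,"wy":-57,"wz":0},
    {"dx":-0.0945,"dy":0.001,"dz":-0.061,"wx":0,"wy":-64,"wz":0}
  ]
}}

```text
t: 24.5
ee_pos: [0.5557, -0.0878, 0.1692]
eef_rot: [[0.689, 0.504, 0.521], [-0.609, 0.012, 0.793], [0.394, -0.864, 0.315]]
contact_force: [0.2, -0.9, 0.6]
finger_gap: 0.0259
```

```bash
python3 - <<'E'
from kin import *
v=rack();o=get_obs();print(o['t'],np.round(o['q'],2),o['contact_force'],o['finger_gap'])
F,_=rackF(v)
def kp(t,tau,push=0):
    kn=S(v,-125+105*np.sin(t),-72+105*np.cos(t),64);Q=F@Rn.from_euler('y',tau,degrees=True).as_matrix()@F.T
    R=Q@toolR(v,-np.degrees(t));return R,kn+R[:,1]*.009-R[:,0]*push
T=np.linspace(.675,0,7)
prow([rel(*kp(t,min(10,10*(.675-t)/.5)),o) for t in T]+[rel(*kp(0,10,.006),o)])
q=np.array(o['q'])
for t in(.3,0): q,e=ik(*kp(t,10*min(1,(.675-t)/.5)),q);print(t,q.round(2),round(e,3))
E
```

```text
24.5 [-0.4   0.2   0.61  2.29 -0.92  0.26  0.37] [ 0.15906488 -0.8566219   0.55672394] 0.025891802376445047
[{"dx": -0, "dy": 0.0012, "dz": -0.0005, "wx": -0.3, "wy": 0.2, "wz": 0.2}, {"dx": -0.0121, "dy": 0.0012, "dz": -0.0013, "wx": -1.5, "wy": -6.3, "wz": 2}, {"dx": -0.024, "dy": 0.0011, "dz": -0.0035, "wx": -2.6, "wy": -12.7, "wz": 4}, {"dx": -0.0357, "dy": 0.0011, "dz": -0.0069, "wx": -3.5, "wy": -19.1, "wz": 6.1}, {"dx": -0.0468, "dy": 0.001, "dz": -0.0117, "wx": -4.2, "wy": -25.6, "wz": 8.4}, {"dx": -0.0573, "dy": 0.0009, "dz": -0.0174, "wx": -4.1, "wy": -32, "wz": 9.6}, {"dx": -0.0669, "dy": 0.0008, "dz": -0.0243, "wx": -3.6, "wy": -38.4, "wz": 9.9}, {"dx": -0.0716, "dy": -0.0003, "dz": -0.0279, "wx": -3.6, "wy": -38.4, "wz": 9.9}]
0.3 [-0.49  0.22  0.68  2.27 -0.61  0.37  0.41] 0.0
0 [-0.45  0.21  0.62  2.3  -0.54  0.36  0.65] 0.0
```

Request:
{"name": "send_rows", "arguments": {
  "plan": [
    {"dx":-0.012,"dy":0.001,"dz":-0.001,"wx":-1.5,"wy":-6.3,"wz":2},
    {"dx":-0.024,"dy":0.001,"dz":-0.0035,"wx":-2.6,"wy":-12.7,"wz":4},
    {"dx":-0.0357,"dy":0.001,"dz":-0.007,"wx":-3.5,"wy":-19.1,"wz":6},
    {"dx":-0.047,"dy":0.001,"dz":-0.0117,"wx":-4,"wy":-25.6,"wz":8.4},
    {"dx":-0.057,"dy":0.001,"dz":-0.0174,"wx":-4,"wy":-32,"wz":9.6},
    {"dx":-0.067,"dy":0.001,"dz":-0.0243,"wx":-3.6,"wy":-38.4,"wz":9.9},
    {"dx":-0.067,"dy":0.001,"dz":-0.0243,"wx":-3.6,"wy":-38.4,"wz":9.9}
  ]
}}

```text
t: 25.38
ee_pos: [0.4966, -0.0659, 0.1337]
eef_rot: [[0.941, 0.339, -0.015], [0.013, 0.008, 1.0], [0.339, -0.941, 0.003]]
contact_force: [0.4, -0.5, -0.3]
finger_gap: 0.0258
```

Request:
{"name": "send_rows", "arguments": {
  "plan": [
    {"dx":-0.002,"dy":0,"dz":0,"wx":0,"wy":0,"wz":0},
    {"dx":-0.004,"dy":0,"dz":0,"wx":0,"wy":0,"wz":0},
    {"dx":-0.005,"dy":0,"dz":0,"wx":0,"wy":0,"wz":0}
  ]
}}

```text
t: 25.75
ee_pos: [0.4939, -0.0662, 0.1326]
eef_rot: [[0.94, 0.342, -0.016], [0.014, 0.007, 1.0], [0.342, -0.94, 0.001]]
contact_force: [4.8, 0.5, -0.8]
finger_gap: 0.0255
```

```bash
python3 - <<'E'
from kin import *
v=rack();o=get_obs();print(o['t'],np.round(o['q'],2),o['contact_force'],o['finger_gap'],np.array(o['eef_rot']).T@o['contact_force'])
F,c=rackF(v);R=np.array(o['eef_rot']);kp=np.array(o['ee_pos'])-R[:,1]*.009
print('mid-finger in board frame mm',(F.T@(kp-c)*1000).round(1))
E
```

```text
25.75 [-0.47  0.2   0.63  2.33 -0.52  0.34  0.61] [ 4.76156795  0.45424043 -0.83411931] 0.025454181649389306 [4.19604971 2.41353474 0.37767125]
mid-finger in board frame mm [-129.    33.1   46.2]
```

The force rose to about 4.8 N, well above the keeper's friction (about 0.8 N), so the keeper is at its stop. I'll back off, open and retract.

Request:
{"name": "send_rows", "arguments": {
  "plan": [
    {"dx":0.005,"dy":0,"dz":0,"wx":0,"wy":0,"wz":0},
    {"dx":0.005,"dy":0,"dz":0,"wx":0,"wy":0,"wz":0},
    {"dx":0.005,"dy":0,"dz":0,"wx":0,"wy":0,"wz":0},
    {"dx":0.004,"dy":-0.02,"dz":0,"wx":0,"wy":0,"wz":0},
    {"dx":0.004,"dy":-0.05,"dz":0,"wx":0,"wy":0,"wz":0},
    {"dx":0.004,"dy":-0.09,"dz":0,"wx":0,"wy":0,"wz":0},
    {"dx":0.004,"dy":-0.11,"dz":0,"wx":0,"wy":0,"wz":0},
    {"dx":0.004,"dy":-0.11,"dz":0,"wx":0,"wy":0,"wz":0}
  ],
  "grip": 0.042
}}

```text
t: 26.75
ee_pos: [0.4593, -0.0665, 0.2377]
eef_rot: [[0.94, 0.342, -0.017], [0.015, 0.01, 1.0], [0.342, -0.94, 0.004]]
contact_force: [-0.4, 0.5, -0.4]
finger_gap: 0.0416
```

```bash
python3 - <<'E'
from kin import *
v=rack();o=get_obs();print(o['t'],np.round(o['q'],2),o['contact_force'],o['ee_pos'])
p=camera_params('wrist');im=grab_frame('wrist')
for t in(0,.05,.1): print(t,proj(p,[S(v,-125+105*np.sin(t),-72+105*np.cos(t),h) for h in(81,47)]+[S(v,-125+115*np.sin(t),-72+115*np.cos(t),47)],o).round().tolist())
print(proj(p,[S(v,-154,0,36),S(v,-7,0,18),S(v,-125,-72,50)],o).round().tolist())
s=cv2.resize(grab_frame('scene')[200:270,210:340],None,fx=2.9,fy=2.9,interpolation=cv2.INTER_CUBIC)
t=cv2.resize(grab_frame('top')[120:330,110:370],None,fx=1.5,fy=1.5)
c=np.zeros((600,800,3),np.uint8);c[:315,:420]=cv2.resize(im,(420,315));c[:s.shape[0],422:422+s.shape[1]]=s[:,:378];h=min(284,t.shape[0]);c[316:316+h,:t.shape[1]]=t[:h]
cv2.imwrite('pics/f.png',c)
E
```

```text
26.75 [-0.72 -0.15  0.78  2.3   0.12  0.61  0.  ] [-0.37272144  0.51672841 -0.43067781] [ 0.45926143 -0.0664661   0.23773167]
0 [[279.0, 220.0], [286.0, 210.0], [286.0, 199.0]]
0.05 [[286.0, 220.0], [292.0, 210.0], [292.0, 200.0]]
0.1 [[292.0, 221.0], [297.0, 211.0], [298.0, 200.0]]
[[259.0, 237.0], [409.0, 239.0], [286.0, 311.0]]
```

View pics/f.png

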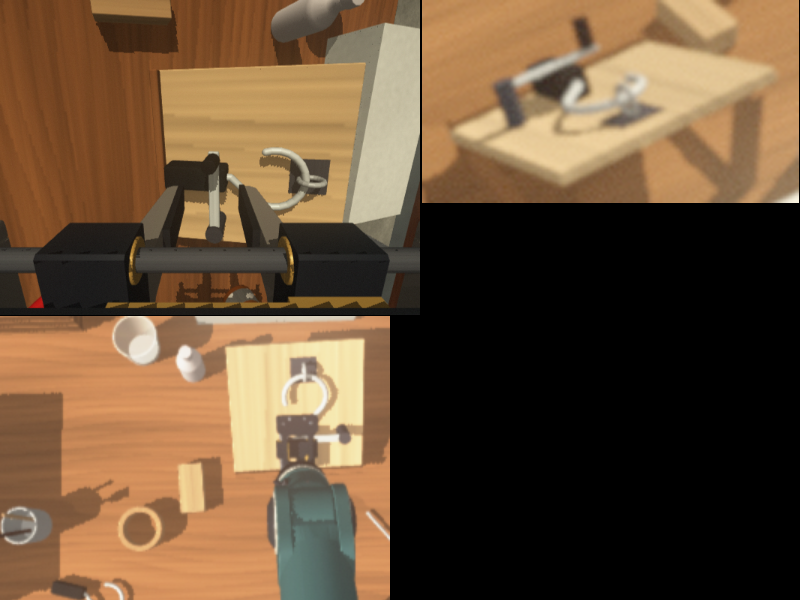

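The final view shows the keeper straight across the grip with its knob at (212,160), the crook in the ring at (315,182), and the bystanders where they were. The robot touches nothing.

```bash
python3 -c "from bench import close_job; print(close_job())"
```

```text
the job is handed in; nothing more can be done
None
```

The larger hook is put away on the rack and the job is handed in at about 27 s of the 72 s allowed. No verdict was reported.

**What I did:**
1. Swung the keeper aside to about 1.8 rad.
2. Passed the hook's tip through the ring from right to left along its arc, until the top of the bend sat in the ring.
3. Laid the grip on the board pointing straight down the slope.
4. Swung the keeper back against its closed stop, then let go and backed the gripper off.

**Last checks:**
- **Hook:** in the last pictures the crook is in the ring and the grip lies flat under the closed keeper.
- **Keeper:** the knob appears within about 0.03 rad of closed. The push force rose to 4.8 N at the stop.
- **Bystanders:** those in view look where they were. The jar and tin, and most of the screwdriver, were outside the final crops.
- **Contact:** the wrist force reads about zero, so the robot was touching nothing.

**What disagreed or went off plan:**
- **Joint 6 limit:** it read 0.149 against its 0.15 limit partway along the arc, so it may have passed its range very slightly. The arm lagged about 7 mm there, with about 7 N at the wrist. I finished the arc with the hook tilted about 11°.
- **Grip release:** the grip was released about 4 mm above the board, still tilted about 6°, rather than fully flat.
- **Hook slide:** the hook slid about 7 mm down the slope within the ring's play after release.
- **Rack fit:** my rack measurements disagreed by a few millimetres between views.

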